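# Set the bench slicer to the wavy cut and clamp its blade cassette

## Robot

A 7-joint arm with a two-finger parallel gripper is mounted at the origin on a cart in front of the work surface, level with it; the furniture and walls round the work are solid. World frame = base frame: x ahead of the robot, y to its left, z up, the work surface at z = 0. Lengths are in m, angles in rad, forces in N, time in s.
With the tool pointing down it reaches from about 0.425 to 0.95 m from the base axis. Payload 4.7 kg.
Tool frame: the origin (TCP) lies at the very end of the fingers, on their centre line; the grasp point (between the pads) lies 19 mm behind it; z points along the fingers, y is the line along which they close (so a half turn about z gives the same grasp; the last joint's range is limited). The gripper opens to 87 mm and grips with 3 to 60 N. Pads are 19 mm wide; open, the fingers measure 117 mm over their backs; the gripper's body (75 mm by 190 mm) begins 51 mm behind the grasp point.
Start: joints at [-1.148, 0.469, -0.049, 1.532, 0.024, 1.141, -0.082], TCP at [0.295, 0.607, 0.223] pointing down, gripper open.
Joint ranges: [-2.59, 2.59], [-0.33, 1.99], [-1.39, 1.29], [0.1, 2.45], [-1.04, 4.18], [0.21, 1.99], [-2.66, 2.66]. Speed limits (rad/s): [2.57, 2.57, 3.14, 3.14, 3.14, 3.14, 3.14].

## Interface

Orientations are given as a unit quaternion [w, x, y, z].
In Python, from workcell import readout, snapshot, camera_model, hand_in, finder gives the robot as it stands.
- The arm moves only by the tool apply_moves, never from a script. Its argument "rows" is one flat list of numbers, 5 for each row, row after row: the shift along the tool's x, y, z scaled (see below), then the turn about the tool's z scaled (see below), then the finger opening in mm, from 0 to 87. In form: [x, y, z, turn, jaw, x, y, z, turn, jaw, ...]. A call has exactly 8 rows; each row is the pose to reach, as a shift and turn from the pose commanded when the call began, along the tool's axes at that moment, turning the shorter way round; what a row does not reach only later rows make up. The controller multiplies each number of a shift by 100 mm and each number of a turn by pi rad. A row lasts 1/10 s, in which the tool goes at most 50 mm and 8.59 degrees, less where a joint would pass 70% of its speed; a pose out of reach is approached as far as the arm can. A call with a number of a shift or a turn outside -1 to 1 is refused whole. A call with a gripper value outside its range is refused whole. The fingers move at their own pace and stop on an object; "squeeze" is the grip in N (left out, the last holds). Time passes only in rows, so rows that repeat a pose let the fingers close, or fill a call up. It gives the time, the measured TCP pose, the force, the opening and the grip force at its end, in the units of the state.
- readout.sense(): the state, without advancing time (a new reading comes with each control period).
- snapshot(name): name is "scene" or "top" or "wrist"; returns (picture, depth): 480x640x3 uint8, blue, green, red; 480x640 float32, m along the optical axis (not along the pixel's ray), 0 where there is no reading.
- camera_model(name): a dict with "intrinsics" (3x3 intrinsics, pixels), "origin" and "orientation" of the camera in the world; the wrist camera has in their place "mount" (4x4, takes a point from camera to tool coordinates, whose origin is the TCP and whose axes are the flange's). Camera axes: x right, y up, looking along -z (the intrinsics and any distortion apply to the point x, -y, -z); pixel columns grow to the right and rows downward; lengths in m; the calibration is good to about 2 mm. The wrist camera is an equidistant fisheye: a pixel r from the principal point sees the ray r / f radians off the axis. A picture is of the moment at which its call begins: read the wrist's pose just before it. camera_model takes no time and is no camera call.
- hand_in(): hands the job in; it is judged then, once.
Trained networks look in the newest picture that a camera, given by its name, has taken for a name from the list of things; names that differ only in an ending like _2 or _b are one class to them, and where a whole thing is asked for, a point or a joint stands for the part that bears it (a point fixed in the world has none). Each returns a list of dicts, best first, with "score" (0 to 1); they miss things now and then, are a little off and sometimes report something else, mostly with a low value. They report only what shows in the picture. A call takes as long as a camera call.
- finder.spot_in(target, camera): "position" ([x, y, z] in m, in the coordinates of the camera as it stood for that picture, good to about 4 mm: the middle of the surface that is visible of it).
- finder.masks_of(target, camera): "pixels" (480x640 bool, what is visible of it).
- finder.tip_of(target, camera): "position" ([x, y, z] in m, in the coordinates of the camera as it stood for that picture, good to about 4 mm: a listed point, or the origin of a listed thing).
The state is a dict: "clock": time; "q": joint angles; "dq": joint speeds; "joint_torque": joint torques, N m; "eef_pos": TCP position; "tcp_rot": TCP orientation; "wrist_force": force on the tool from outside, world axes, zero at the start; "torque": the same for the moment, N m; "grip_width": finger opening in m; "finger_force": force on a finger pad.
Only numpy, scipy, OpenCV 4.12 (cv2) and the standard library are available. Lean on these libraries where they do the work, as an engineer would, in place of code of your own. Each camera call takes 0.05 s, during which the arm holds its last target. There are 200 camera calls.

## Task

Set the slicer for wavy slices: lift the blade cassette right out of its pocket, give it a half turn so that the wavy edge faces uphill, and seat it flush again. Then swing the ratchet wrench back and forth to tighten the clamp nut up to its stop, so that it folds the clamp finger flat over the cassette; do not push that finger down directly. Leave the things round the slicer where they are.

Things in the scene. Friction and masses are not known exactly. Their poses are not given: they have to be found in the camera images.
- deck: Deck of the inclined steel bench slicer, fixed; a tray 160 wide, 240 long that rises 30 deg from the robot. Frame: x uphill, y to the left across it, z out of it; origin on the deck's top face at the middle of the cassette pocket (59 along x, 139 along y, 12 deep, seat at z -12). Two guides 10 mm high at y +-80 leave the pocket's ends free.
- blade_cassette: Blade cassette, 56 (x) x 136 (y) x 12 mm, 0.16 kg; origin under its middle, z up, x to its wavy edge. Green end blocks, steel blade between. Seated: origin at deck z -12, top flush, 1.5 mm play all round; its end blocks taper by 3 mm on each outer side over the lowest 7 mm. Starts seated with x downhill. At y +-44 stand black pull tabs 16 (x) x 18 (y), 11 to 37 mm above its origin, rigid with it.
- wavy_edge (a point): middle of the cassette's scalloped (wavy) cutting edge, 20 mm from the cassette's centre along its x; the opposite edge is straight
- ratchet_wrench (a joint): Swing of the ratchet wrench, captive on the clamp nut at deck x 0, y -132 mm; rad, 0 = points straight downhill, grows clockwise seen from above (handle to the left), stops at -0.80 and 0.45. Stays where left. Clockwise turns the nut (about 5 N at the grip); back it slips over the teeth (about 1 N), the nut stays. Next tooth every 0.35 rad.
- wrench_grip (a point): Middle of the wrench's red grip, a bar 20 mm wide (across), 18 mm high, 80 mm long along the wrench; 115 mm from the nut's axis, 42 mm above the deck plane (free below). The wrench head, 74 mm across, 45 mm high, and two steel stop pins stand round the nut.
- clamp_nut (a joint): Angle of the toothed clamp nut under the wrench head (rad): starts at 0 to 0.3, grows as it is tightened, comes to a hard stop at 2.6. It cannot be reached or turned but by the wrench; it never turns back.
- clamp_finger: Steel clamp finger by the pocket's right end, 20 wide, 7 thick, reaching 21 mm from its hinge at deck y -78, z 6 mm (origin; x along the deck's x, y along the finger to its tip). Moved by the nut alone: at nut 0 it leans 10 deg outward from upright, clear of the pocket, 28 mm above the deck; at the nut's stop it lies flat over the cassette's right end block.
- red_squeeze_bottle: red squeeze bottle with cone cap, 60 mm across, 190 mm tall; origin at the centre of its underside
- yellow_squeeze_bottle: yellow squeeze bottle with cone cap, 58 mm across, 190 mm tall; origin at the centre of its underside
- red_sauce_bottle: slim red sauce bottle, 41 mm across, 154 mm tall; origin at the centre of its underside
- sauce_ramekin: white ramekin with red sauce, 65 mm across, 37 mm tall; origin at the centre of its underside
- empty_ramekin: white empty ramekin, 65 mm across, 37 mm tall; origin at the centre of its underside
- blue_marker: blue marker lying flat, 13 mm thick, 130 mm long along its y; origin at the centre of its underside
- brush: pastry brush lying flat, 37 x 196 x 23 mm, long along its y; origin at the centre of its underside
- tongs: steel tongs lying flat, 33 x 254 x 20 mm, long along their y; origin at the centre of their underside

How it is judged:
By the outcome, as a careful person would: the job done as asked, in the order asked, and still so for the second after the job is handed in, with the robot touching nothing.
It also fails if it takes over 69 s, if anything falls off the work surface, if the arm or the gripper's body presses on something with over 40 N, if the wrist force passes 120 N, or if a joint passes its speed limit or range.

## Working session

There is one attempt and no reset: what is moved stays moved. The work goes in short steps, Python scripts to look and compute and a tool call to move; the robot and the scene stay as the last step left them, time stands still between calls to the robot, and variables do not carry over. Pictures are saved under pics/ and viewed, at most 10 in all, crops included, and the job is handed in when it is done.

Besides the shell and the picture viewer there is one more tool, called after ">>>" in YAML: its name, and indented under it one key for each argument. apply_moves: Moves the arm, as the interface text tells. Shifts and turns lie within -1 to 1; 1 stands for 100 mm of shift or pi rad of turn. Its arguments: {"type":"object","properties":{"rows":{"type":"array","items":{"type":"number"}},"squeeze":{"type":"number"}},"required":["rows"]}

```bash
ls; mkdir -p pics; cat > h.py <<'E'
import numpy as np, cv2
from scipy.spatial.transform import Rotation as R
from workcell import readout, snapshot, camera_model, hand_in, finder
def quat(q): return R.from_quat([q[1],q[2],q[3],q[0]])
def pose():
    s=readout.sense(); return np.array(s["eef_pos"]), quat(s["tcp_rot"])
def cam(name):
    m=camera_model(name); return m, np.array(m["origin"]), quat(m["orientation"])
def w(name,p):
    m,o,r=cam(name); return o+r.apply(np.array(p))
def cloud(name,depth):
    m,o,r=cam(name); K=np.array(m["intrinsics"])
    v,u=np.mgrid[0:480,0:640]
    x=(u-K[0,2])/K[0,0]*depth; y=(v-K[1,2])/K[1,1]*depth
    return o+r.apply(np.stack([x,-y,-depth],-1).reshape(-1,3)).reshape(480,640,3)
E
python3 - <<'E'
from h import *
for n in ["scene","top"]:
    p,d=snapshot(n); cv2.imwrite(f"pics/{n}0.png",p); np.save(f"{n}0.npy",d)
    m=camera_model(n); print(n,{k:np.round(np.array(v),3).tolist() if not isinstance(v,str) else v for k,v in m.items()})
    for t in ["blade_cassette","clamp_finger","ratchet_wrench","deck"]:
        for r in finder.spot_in(t,n)[:1]: print(t,"spot",round(r["score"],2),w(n,r["position"]).round(4))
    for t in ["blade_cassette","wavy_edge","wrench_grip","clamp_finger","deck"]:
        for r in finder.tip_of(t,n)[:1]: print(t,"tip",round(r["score"],2),w(n,r["position"]).round(4))
s=readout.sense(); print(s)
print(camera_model("wrist"))
E
```

```text
pics
scene {'intrinsics': [[552.346, 0.0, 325.72], [0.0, 552.346, 233.464], [0.0, 0.0, 1.0]], 'origin': [0.069, -1.041, 0.926], 'orientation': [0.87, 0.433, -0.112, -0.21]}
blade_cassette spot 0.56 [0.6034 0.0802 0.1316]
clamp_finger spot 0.53 [ 0.5656 -0.0019  0.134 ]
ratchet_wrench spot 0.55 [ 0.5319 -0.0875  0.1442]
deck spot 0.69 [5.681e-01 3.000e-04 1.325e-01]
blade_cassette tip 0.7 [0.6081 0.0622 0.1138]
wavy_edge tip 0.63 [0.5815 0.0644 0.1111]
wrench_grip tip 0.88 [ 0.4573 -0.0882  0.1117]
clamp_finger tip 0.58 [ 0.5792 -0.2358  0.0018]
deck tip 0.84 [0.6026 0.065  0.1247]
top {'intrinsics': [[510.225, 0.0, 310.081], [0.0, 510.225, 234.039], [0.0, 0.0, 1.0]], 'origin': [0.471, -0.105, 1.158], 'orientation': [0.714, 0.032, -0.028, -0.698]}
blade_cassette spot 0.94 [0.6021 0.0646 0.1261]
clamp_finger spot 0.43 [ 0.5778 -0.0138  0.1459]
ratchet_wrench spot 0.7 [ 0.5477 -0.0742  0.148 ]
deck spot 0.87 [0.5811 0.0259 0.1407]
blade_cassette tip 0.92 [0.6071 0.0674 0.1199]
wavy_edge tip 0.66 [0.5796 0.0691 0.112 ]
wrench_grip tip 0.76 [ 0.4534 -0.095   0.1107]
clamp_finger tip 0.61 
[... 595 characters left out ...]
), 'wrist_force': array([-0.51894438, -0.51600996,  0.34571787]), 'torque': array([-0.01467526,  0.06078185, -0.02656968]), 'finger_force': 0.0, 'grip_width': 0.08688960003855876}
{'intrinsics': array([[371.64829954,   0.        , 316.43031094],
       [  0.        , 371.64829954, 238.80115104],
       [  0.        ,   0.        ,   1.        ]]), 'mount': array([[-1.95383951e-04,  9.63035235e-01,  2.69375383e-01,
         7.38190235e-02],
       [ 9.99999904e-01,  2.93527947e-04, -3.24060135e-04,
         5.64232406e-05],
       [-3.91150532e-04,  2.69375294e-01, -9.63035201e-01,
        -1.61881215e-01],
       [ 0.00000000e+00,  0.00000000e+00,  0.00000000e+00,
         1.00000000e+00]])}
```

View pics/top0.png

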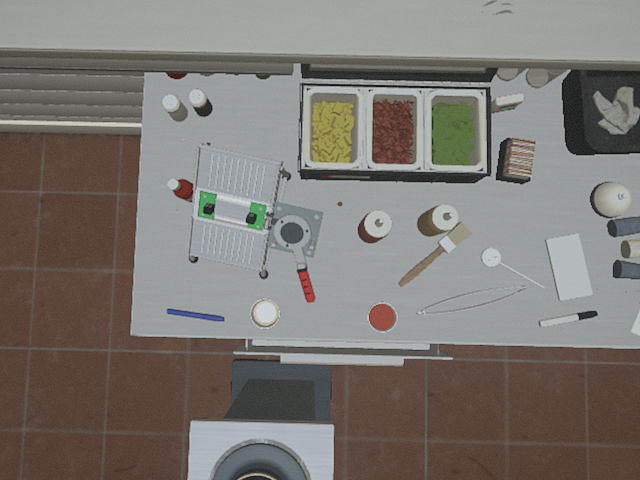

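View pics/scene0.png

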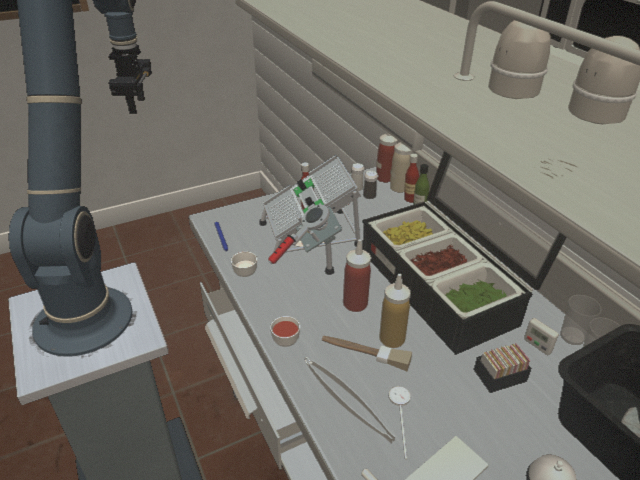

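The top view shows the cassette at (232,210), with tabs at (208,208) and (252,218). The wrench head is at (293,234) and the red grip at (306,285). The red sauce bottle, at (180,187), stands close to the deck's left side. Next I'll compute the deck frame from the green end blocks and the depth.

```bash
python3 - <<'E'
from h import *
c0=np.array([.6026,.065,.126])
for n in ["top","scene"]:
    p=cv2.imread(f"pics/{n}0.png"); d=np.load(f"{n}0.npy"); P=cloud(n,d)
    b,g,r=[p[...,i].astype(int) for i in range(3)]
    near=(np.linalg.norm(P-c0,axis=2)<.14)&(d>0)
    G=near&(g>r+40)&(g>b+30); X=P[G]
    # plane through deck: points within 8cm robustly
    D=P[near&(np.linalg.norm(P-c0,axis=2)<.13)]
    best=None; rng=np.random.default_rng(0)
    for _ in range(500):
        a=D[rng.choice(len(D),3,False)]; m=np.cross(a[1]-a[0],a[2]-a[0]); 
        if np.linalg.norm(m)<1e-6: continue
        m/=np.linalg.norm(m); m*=np.sign(m[2]); k=np.abs((D-a[0])@m)<.002
        if best is None or k.sum()>best.sum(): best=k
    q=D[best]; cc=q.mean(0); nrm=np.linalg.svd(q-cc)[2][2]; nrm*=np.sign(nrm[2])
    ux=np.cross(np.cross(nrm,[0,0,1]),nrm); ux/=np.linalg.norm(ux)
    print(n,"tilt",np.degrees(np.arccos(nrm[2])),"yaw",np.degrees(np.arctan2(ux[1],ux[0])),best.sum(),"h at c0",(c0-cc)@nrm)
    uy=np.cross(nrm,ux)
    Y=np.stack([(X-c0)@ux,(X-c0)@uy],1).astype(np.float32)*1000
    print("green",G.sum(),"h",np.median((X-cc)@nrm),cv2.minAreaRect(Y))
    R_=near&(r>g+60)&(r>b+60); 
    T=near&(p.max(2)<60)&(((P-cc)@nrm)>.015)&(((P-cc)@nrm)<.035)&(np.linalg.norm(P-c0,axis=2)<.08); Z=P[T]-c0
    yy=Z@uy
    for s in (yy>0,yy<0): print("tab",s.sum(),(Z[s]@np.stack([ux,uy,nrm]).T).mean(0)*1000)
    red=(np.linalg.norm(P-[.455,-.09,.11],axis=2)<.07)&(r>g+60)&(r>b+60)&(d>0); Z=P[red]
    print("red grip",red.sum(),Z.mean(0),((Z-c0)@np.stack([ux,uy,nrm]).T).mean(0)*1000, cv2.minAreaRect((((Z-c0)@np.stack([ux,uy]).T)*1000).astype(np.float32)))
E
```

```text
top tilt 29.860177834605494 yaw -10.972793987606977 5787 h at c0 0.0004198250800985272
green 562 h -5.108655825177313e-05 ((-1.9753742218017578, 0.3154449462890625), (58.255943298339844, 137.28439331054688), 0.03673570603132248)
tab 56 [ 1.27248907 41.41551466 23.55645519]
tab 60 [  0.67882442 -45.83325777  23.45854778]
red grip 251 [ 0.45254415 -0.09261332  0.11617776] [-106.62827515 -183.29384036   49.88958213] ((-106.9999771118164, -182.54660034179688), (71.22868347167969, 18.609699249267578), 24.937026977539062)
scene tilt 30.198957767046565 yaw -11.451902898106658 1904 h at c0 -0.0003444317613099713
green 134 h 0.0001648617523176133 ((-0.357086181640625, -5.9755401611328125), (53.92942428588867, 147.83692932128906), 0.13519155979156494)
tab 27 [-0.17937516 36.77163926 22.53063076]
tab 29 [ 1.82857100e-02 -5.05759091e+01  2.26114899e+01]
red grip 199 [ 0.45199093 -0.09710116  0.11524565] [-105.17056872 -188.77672628   48.76509963] ((-106.11079406738281, -186.48435974121094), (72.21271514892578, 19.10915184020996), 26.61094856262207)
```

```bash
python3 - <<'E'
from h import *
d=np.load("top0.npy"); P=cloud("top",d); p=cv2.imread("pics/top0.png")
for v,u in [(250,150),(250,140),(250,134),(280,150),(230,160),(200,150),(290,137),(316,168),(314,195),(320,223),(187,180),(260,192),(150,207),(313,265),(274,264)]:
    print((v,u),P[v,u].round(3))
for t in ["red_sauce_bottle","blue_marker","empty_ramekin"]:
    for r in finder.tip_of(t,"top")[:1]: print(t,round(r["score"],2),w("top",r["position"]).round(3))
q=P.reshape(-1,3); k=(q[:,2]>.004)&(q[:,1]>.145)&(q[:,1]<.3)&(q[:,0]>.3)&(q[:,0]<.7)
H,_,_=np.histogram2d(q[k,0],q[k,1],bins=[np.arange(.3,.71,.02),np.arange(.14,.31,.02)]); print(H.astype(int))
E
```

```text
(250, 150) [ 0.524  0.269 -0.006]
(250, 140) [ 0.524  0.29  -0.   ]
(250, 134) [ 0.56   0.586 -0.803]
(280, 150) [ 0.456  0.265 -0.004]
(230, 160) [0.57  0.246 0.001]
(200, 150) [ 0.639  0.273 -0.002]
(290, 137) [0.433 0.292 0.   ]
(316, 168) [ 0.376  0.219 -0.001]
(314, 195) [0.383 0.155 0.015]
(320, 223) [0.371 0.093 0.009]
(187, 180) [0.647 0.169 0.136]
(260, 192) [0.503 0.166 0.019]
(150, 207) [0.713 0.107 0.182]
(313, 265) [0.388 0.    0.004]
(274, 264) [0.475 0.002 0.035]
red_sauce_bottle 0.86 [0.655 0.176 0.   ]
blue_marker 0.74 [ 0.379  0.153 -0.001]
empty_ramekin 0.83 [ 0.387 -0.002  0.001]
[[  0   0   0   0   0   0   0   0]
 [  0   0   0   1   2   2   1   0]
 [  4   1   6   4   5   5   3   4]
 [ 17  16  11   2   0   3  10   3]
 [ 21  41  48  50   2   3   2   4]
 [  1   3   3   5   2   2   5   4]
 [  4   3   0   3   4   1   4   1]
 [  0   2   2   3   2   3   2   4]
 [  4   5   4   4   2   1   7   5]
 [  4   8   2   5   2   4   2   6]
 [ 49  45   3   3   2   4   2   3]
 [ 82   6   2   2   5   1   3   2]
 [ 68   0   2   2   1   3   1   4]
 [ 52   0   1   5   3   0   3   3]
 [ 29   0   5   5   2   2   1   3]
 [  8   1   2   3   2   5   3   0]
 [  0  90  26   2   4   3   6   3]
 [ 34 180  47   1   3   4   3   3]
 [  5  43   2   0   2   0   2   0]
 [  0   3   2   1   3   3   3   2]]
```

>>> apply_moves:
  rows: [-1, -1, -0.8, 0.37, 40, -1, -1, -0.8, 0.37, 40, -1, -1, -0.8, 0.37, 40, -1, -1, -0.8, 0.37, 40, -1, -1, -0.8, 0.37, 40, -1, -1, -0.8, 0.37, 40, -1, -1, -0.8, 0.37, 40, -1, -1, -0.8, 0.37, 40]
  squeeze: 30

```text
clock: 1.95
eef_pos: [0.3409, 0.4736, 0.3028]
tcp_rot: [-0.0, 0.724, 0.69, 0.0]
wrist_force: [-0.4, -0.8, 0.0]
grip_width: 0.0411
finger_force: 0.0
```

>>> apply_moves:
  rows: [-1, 1, 0, 0.37, 40, -1, 1, 0, 0.37, 40, -1, 1, 0, 0.37, 40, -1, 1, 0, 0.37, 40, -1, 1, 0, 0.37, 40, -1, 1, 0, 0.37, 40, -1, 1, 0, 0.37, 40, -1, 1, 0, 0.37, 40]

```text
clock: 2.75
eef_pos: [0.4365, 0.3694, 0.3026]
tcp_rot: [-0.0, 0.984, 0.179, 0.0]
wrist_force: [-0.7, -0.3, -0.4]
grip_width: 0.0401
finger_force: 0.0
```

>>> apply_moves:
  rows: [0.63, 1, 0, 0.177, 40, 0.63, 1, 0, 0.177, 40, 0.63, 1, 0, 0.177, 40, 0.63, 1, 0, 0.177, 40, 0.63, 1, 0, 0.177, 40, 0.63, 1, 0, 0.177, 40, 0.63, 1, 0, 0.177, 40, 0.63, 1, 0, 0.177, 40]

```text
clock: 3.55
eef_pos: [0.5306, 0.2991, 0.3026]
tcp_rot: [-0.0, 0.996, -0.094, -0.0]
wrist_force: [0.5, 0.9, 0.2]
grip_width: 0.04
finger_force: 0.0
```

>>> apply_moves:
  rows: [0.9, 1, 0.1, 0, 30, 0.9, 1, 0.1, 0, 30, 0.9, 1, 0.1, 0, 30, 0.9, 1, 0.1, 0, 30, 0.9, 1, 0.1, 0, 30, 0.9, 1, 0.1, 0, 30, 0.9, 1, 0.1, 0, 30, 0.9, 1, 0.1, 0, 30]

```text
clock: 4.35
eef_pos: [0.6, 0.1848, 0.2926]
tcp_rot: [-0.0, 0.996, -0.094, -0.0]
wrist_force: [0.1, 0.6, 0.7]
grip_width: 0.0304
finger_force: 0.0
```

>>> apply_moves:
  rows: [0.19, 0.74, 0.5, 0, 30, 0.19, 0.74, 0.5, 0, 30, 0.19, 0.74, 0.5, 0, 30, 0.19, 0.74, 0.5, 0, 30, 0.19, 0.74, 0.5, 0, 30, 0.19, 0.74, 0.5, 0, 30, 0.19, 0.74, 0.5, 0, 30, 0.19, 0.74, 0.5, 0, 30]

```text
clock: 5.15
eef_pos: [0.6052, 0.1078, 0.2428]
tcp_rot: [-0.0, 0.996, -0.095, 0.0]
wrist_force: [0.6, 0.9, -1.2]
grip_width: 0.03
finger_force: 0.0
```

```bash
cat >> h.py <<'E'
def wcloud(depth,pos,rot):
    m=camera_model("wrist"); K=np.array(m["intrinsics"]); M=np.array(m["mount"])
    v,u=np.mgrid[0:480,0:640]; a=(u-K[0,2])/K[0,0]; b=(v-K[1,2])/K[1,1]
    th=np.hypot(a,b)+1e-9; s=np.tan(np.clip(th,0,1.4))/th*depth
    c=np.stack([a*s,-b*s,-depth],-1).reshape(-1,3)
    return (pos+rot.apply(c@M[:3,:3].T+M[:3,3])).reshape(480,640,3)
E
python3 - <<'E'
from h import *
pos,rot=pose(); print(pos,rot.as_matrix().round(3).tolist())
p,d=snapshot("wrist"); cv2.imwrite("pics/w1.png",p); np.save("w1.npy",d)
P=wcloud(d,pos,rot)
b,g,r=[p[...,i].astype(int) for i in range(3)]
c0=np.array([.6021,.0625,.126]); near=(np.linalg.norm(P-c0,axis=2)<.125)&(d>0)
D=P[near]; rng=np.random.default_rng(0); best=None
for _ in range(300):
    a=D[rng.choice(len(D),3,False)]; m=np.cross(a[1]-a[0],a[2]-a[0]); m/=np.linalg.norm(m)+1e-12; k=np.abs((D-a[0])@m)<.0015
    if best is None or k.sum()>best.sum(): best=k
q=D[best]; cc=q.mean(0); n=np.linalg.eigh(np.cov((q-cc).T))[1][:,0]; n*=np.sign(n[2])
ux=np.cross(np.cross(n,[0,0,1]),n); ux/=np.linalg.norm(ux); uy=np.cross(n,ux)
print("tilt",np.degrees(np.arccos(n[2])),"yaw",np.degrees(np.arctan2(ux[1],ux[0])),len(q),"h",(c0-cc)@n)
L=(P-c0)@np.stack([ux,uy,n]).T*1000; L[...,2]+=((c0-cc)@n)*1000
G=near&(g>r+40)&(g>b+30)&(abs(L[...,2])<3)
print(G.sum(),cv2.minAreaRect(L[G][:,:2].astype(np.float32)), np.percentile(L[G][:,:2],[1,99],axis=0))
T=near&(L[...,2]>21)&(L[...,2]<29)&(p.max(2)<80)
for s in (L[...,1]>0,L[...,1]<0):
    z=L[T&s]; print("tab",len(z),z.mean(0) if len(z) else "",np.percentile(z,[3,97],axis=0) if len(z) else "")
E
```

```text
[0.60518173 0.10782926 0.24283741] [[0.982, -0.189, 0.001], [-0.189, -0.982, 0.0], [0.0, -0.0, -1.0]]
tilt 30.115485697124072 yaw -11.200123327538543 38652 h 0.0012915369590238979
2716 ((-0.6504402160644531, 1.5581436157226562), (137.2083740234375, 58.57996368408203), 89.7138671875) [[-26.98932464 -65.09582239]
 [ 27.86945849  69.70522323]]
tab 393 [ 2.34753313 46.02160609 24.3298599 ] [[-5.1852629  38.08927924 21.47800594]
 [ 7.88035013 54.26120062 25.97160016]]
tab 478 [  2.31746879 -50.10389758  24.42956633] [[ -7.08928131 -94.01407682  21.37276966]
 [  9.3701226  -33.05709821  27.0421706 ]]
```

View pics/w1.png

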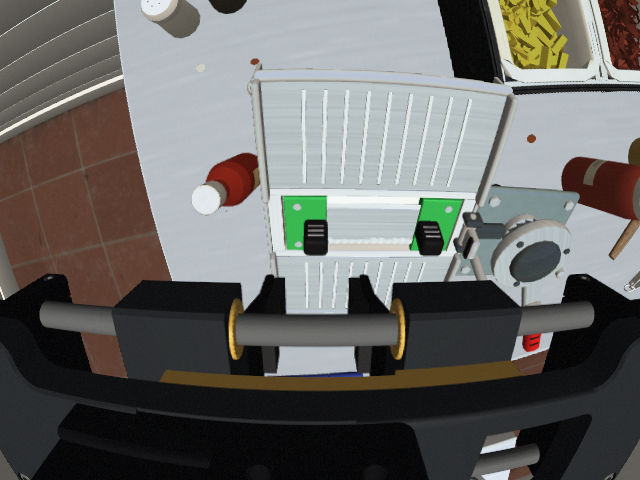

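Both tabs show in the wrist view, at (316,237) and (429,237), and the TCP sits over the left one. I'll go down and grip it.

>>> apply_moves:
  rows: [0, 0.01, 0.5, 0, 32, 0, 0.01, 0.9, 0, 32, 0, 0.01, 1, 0, 32, 0, 0.01, 1, 0, 32, 0, 0.01, 1, 0, 32, 0, 0.01, 1, 0, 32, 0, 0.01, 1, 0, 32, 0, 0.01, 1, 0, 32]

```text
clock: 6.0
eef_pos: [0.6055, 0.1062, 0.1438]
tcp_rot: [-0.001, 0.995, -0.095, 0.001]
wrist_force: [-0.3, -0.2, -0.2]
grip_width: 0.032
finger_force: 0.0
```

>>> apply_moves:
  rows: [0, 0, 0.06, 0, 32, 0, 0, 0.13, 0, 32, 0, 0, 0.13, 0, 32, 0, 0, 0.13, 0, 10, 0, 0, 0.13, 0, 10, 0, 0, 0.13, 0, 10, 0, 0, 0.13, 0, 10, 0, 0, 0.13, 0, 10]
  squeeze: 50

```text
clock: 6.8
eef_pos: [0.6046, 0.1073, 0.1295]
tcp_rot: [-0.001, 0.995, -0.095, -0.0]
wrist_force: [-0.7, 3.5, -0.6]
grip_width: 0.0173
finger_force: 50.0
```

>>> apply_moves:
  rows: [-0.04, 0, -0.07, 0, 10, -0.1, 0, -0.17, 0, 10, -0.2, 0, -0.35, 0, 10, -0.2, 0, -0.7, 0, 10, -0.2, 0, -1, 0, 10, -0.2, 0, -1, 0, 10, -0.2, 0, -1, 0, 10, -0.2, 0, -1, 0, 10]

```text
clock: 7.6
eef_pos: [0.5841, 0.1092, 0.2285]
tcp_rot: [0.0, 0.995, -0.096, -0.001]
wrist_force: [0.1, 0.6, -2.4]
grip_width: 0.0177
finger_force: 50.0
```

```bash
python3 - <<'E'
from h import *
pos,rot=pose(); print(pos)
p,d=snapshot("wrist"); cv2.imwrite("pics/w2.png",p); np.save("w2.npy",d)
E
```

```text
[0.58405871 0.10923001 0.2285361 ]
```

View pics/w2.png

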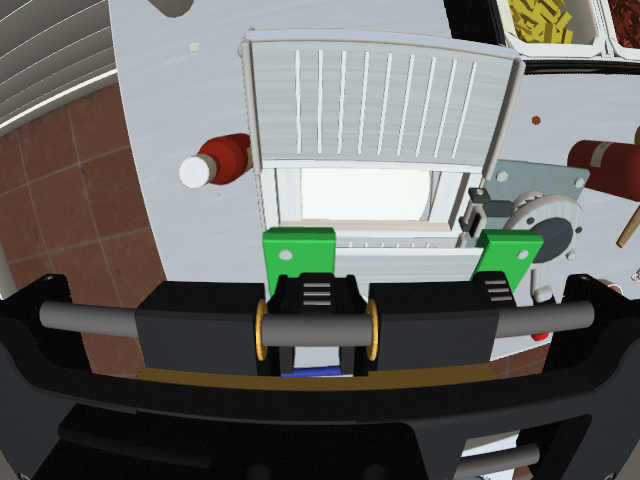

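The cassette hangs from its left tab at (317,290), and the pocket at (365,195) is empty. Now I'll carry it to the free table area on the left, turning it on the way.

>>> apply_moves:
  rows: [-0.9, -0.85, 0, -0.37, 10, -0.9, -0.85, 0, -0.37, 10, -0.9, -0.85, 0, -0.37, 10, -0.9, -0.85, 0, -0.37, 10, -0.9, -0.85, 0, -0.37, 10, -0.9, -0.85, 0, -0.37, 10, -0.9, -0.85, 0, -0.37, 10, -0.9, -0.85, 0, -0.37, 10]

```text
clock: 8.45
eef_pos: [0.5122, 0.2097, 0.2281]
tcp_rot: [0.0, 0.883, 0.469, -0.002]
wrist_force: [-0.4, 0.3, -0.9]
grip_width: 0.018
finger_force: 50.0
```

>>> apply_moves:
  rows: [-0.23, -0.53, 0, -0.19, 10, -0.23, -0.53, 0, -0.19, 10, -0.23, -0.53, 0, -0.19, 10, -0.23, -0.53, 0, -0.19, 10, -0.23, -0.53, 0.3, -0.19, 10, -0.23, -0.53, 0.6, -0.19, 10, -0.23, -0.53, 1, -0.19, 10, -0.23, -0.53, 1, -0.19, 10]

```text
clock: 9.25
eef_pos: [0.4517, 0.2185, 0.1242]
tcp_rot: [-0.001, 0.708, 0.706, -0.007]
wrist_force: [-1.9, 0.1, -1.6]
grip_width: 0.0179
finger_force: 50.0
```

>>> apply_moves:
  rows: [0, 0.05, 0.3, 0, 10, 0, 0.05, 0.6, 0, 10, 0, 0.05, 0.85, 0, 10, 0, 0.05, 0.9, 0, 10, 0, 0.05, 0.9, 0, 10, 0, 0.05, 0.9, 0, 10, 0, 0.05, 0.9, 0, 10, 0, 0.05, 0.9, 0, 10]

```text
clock: 10.05
eef_pos: [0.462, 0.2217, 0.0408]
tcp_rot: [0.0, 0.708, 0.706, 0.001]
wrist_force: [0.3, -0.1, -2.6]
grip_width: 0.0177
finger_force: 50.0
```

>>> apply_moves:
  rows: [0, 0, 0.06, 0, 10, 0.03, 0, 0.1, 0, 10, 0.08, 0, 0.13, 0, 10, 0.13, 0, 0.16, 0, 10, 0.18, 0, 0.18, 0, 10, 0.22, 0, 0.2, 0, 10, 0.22, 0, 0.2, 0, 10, 0.22, 0, 0.2, 0, 10]
  squeeze: 20

```text
clock: 10.85
eef_pos: [0.4614, 0.2436, 0.0194]
tcp_rot: [-0.0, 0.708, 0.706, 0.0]
wrist_force: [-0.9, -0.2, -0.6]
grip_width: 0.0179
finger_force: 20.0
```

```bash
python3 - <<'E'
from h import *
pos,rot=pose(); print(pos)
p,d=snapshot("wrist"); cv2.imwrite("pics/w3.png",p); np.save("w3.npy",d)
P=wcloud(d,pos,rot); b,g,r=[p[...,i].astype(int) for i in range(3)]
G=(g>r+40)&(g>b+30)&(d>0)&(np.linalg.norm(P-pos,axis=2)<.16)
q=P[G]; print(len(q)); A=np.c_[q[:,:2],np.ones(len(q))]; print("plane",np.linalg.lstsq(A,q[:,2],rcond=None)[0], np.percentile(q,[2,50,98],axis=0))
E
```

```text
[0.46139097 0.24363809 0.01938284]
5182
plane [-0.00217649  0.05244393  0.00305311] [[0.43839573 0.24283625 0.01306781]
 [0.46688808 0.25949127 0.01563222]
 [0.57167133 0.27041953 0.01747441]]
```

View pics/w3.png

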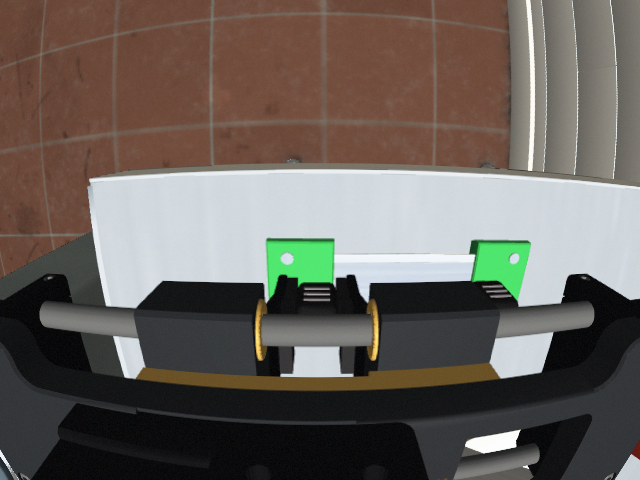

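The cassette lies almost flat on the table, with the gripped tab at (317,290) and the other at (495,290). I'll let go and move over to the other tab.

>>> apply_moves:
  rows: [0, 0, 0, 0, 32, 0, 0, 0, 0, 32, 0, 0, -0.25, 0, 32, 0, 0, -0.45, 0, 32, 0, 0.4, -0.45, 0, 32, 0, 0.88, -0.45, 0, 32, 0, 0.88, -0.45, 0, 32, 0, 0.88, -0.45, 0, 32]

```text
clock: 11.7
eef_pos: [0.55, 0.2427, 0.0643]
tcp_rot: [0.0, 0.708, 0.706, 0.0]
wrist_force: [-0.8, -0.9, -0.5]
grip_width: 0.0322
finger_force: 0.0
```

```bash
python3 - <<'E'
from h import *
pos,rot=pose(); print(pos)
p,d=snapshot("wrist"); cv2.imwrite("pics/w4.png",p); np.save("w4.npy",d)
P=wcloud(d,pos,rot); b,g,r=[p[...,i].astype(int) for i in range(3)]
G=(g>r+40)&(g>b+30)&(d>0)&(np.linalg.norm(P-pos,axis=2)<.16)&(abs(P[...,2]-.012)<.005)
q=P[G]; print(len(q)); A=np.c_[q[:,:2],np.ones(len(q))]; print("plane",np.linalg.lstsq(A,q[:,2],rcond=None)[0], np.percentile(q,[1,50,99],axis=0)); print(cv2.minAreaRect((q[:,:2]*1000).astype(np.float32)))
E
```

```text
[0.55004491 0.24271995 0.06431359]
4984
plane [ 0.00044698 -0.002771    0.01217977] [[0.43832306 0.21531309 0.00974224]
 [0.5503749  0.25459729 0.01173171]
 [0.57249047 0.27111397 0.01339426]]
((504.9713134765625, 242.93597412109375), (56.19486999511719, 136.1560516357422), 89.37211608886719)
```

View pics/w4.png

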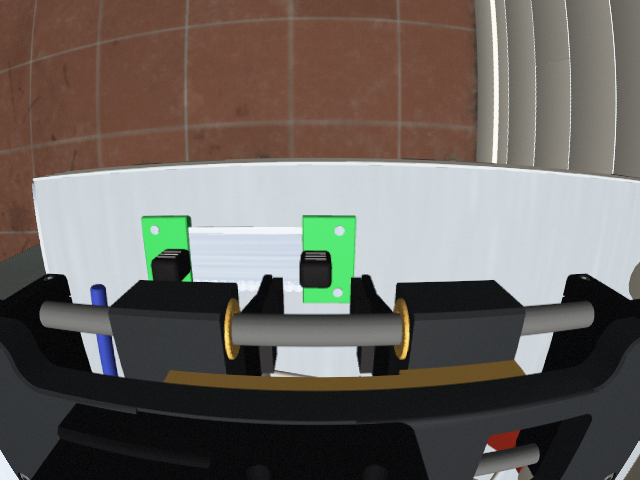

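The cassette is flat, centred at (.505, .243), with its wavy side facing −y and the far tab under the gripper. I'll grip that tab, then lift and turn.

>>> apply_moves:
  rows: [0, 0, 0.25, 0, 32, 0, 0, 0.45, 0, 32, 0, 0, 0.455, 0, 32, 0, 0, 0.455, 0, 10, 0, 0, 0.455, 0, 10, 0, 0, 0.455, 0, 10, 0, 0, 0.455, 0, 10, 0, 0, 0.455, 0, 10]
  squeeze: 40

```text
clock: 12.55
eef_pos: [0.5498, 0.2435, 0.0202]
tcp_rot: [-0.0, 0.708, 0.706, 0.001]
wrist_force: [-2.5, -0.1, 6.6]
grip_width: 0.0179
finger_force: 40.0
```

>>> apply_moves:
  rows: [0, 0, -0.1, 0, 10, 0, 0, -0.3, 0, 10, 0, 0, -0.6, 0, 10, 0, 0, -1, 0, 10, 0, 0, -1, 0, 10, 0, 0, -1, 0, 10, 0, 0, -1, 0, 10, 0, 0, -1, 0, 10]

```text
clock: 13.35
eef_pos: [0.5482, 0.2425, 0.1174]
tcp_rot: [-0.0, 0.708, 0.706, -0.002]
wrist_force: [-0.5, -0.2, -2.3]
grip_width: 0.0175
finger_force: 40.0
```

>>> apply_moves:
  rows: [0, 0, -0.4, 0, 10, 0, 0, -0.8, 0, 10, 0, 0, -1, 0, 10, 0, 0, -1, -0.04, 10, 0, 0, -1, -0.08, 10, 0, 0, -1, -0.12, 10, 0, 0, -1, -0.17, 10, 0, 0, -1, -0.22, 10]

```text
clock: 14.15
eef_pos: [0.5486, 0.2427, 0.2175]
tcp_rot: [-0.001, 0.431, 0.903, -0.001]
wrist_force: [-0.3, -0.0, -2.1]
grip_width: 0.0176
finger_force: 40.0
```

>>> apply_moves:
  rows: [0, 0, -0.4, -0.04, 10, -0.5, -0.14, -0.4, -0.08, 10, -1, -0.28, -0.4, -0.12, 10, -1, -0.28, -0.4, -0.16, 10, -1, -0.28, -0.4, -0.218, 10, -1, -0.28, -0.4, -0.218, 10, -1, -0.28, -0.4, -0.218, 10, -1, -0.28, -0.4, -0.218, 10]

```text
clock: 14.95
eef_pos: [0.5895, 0.1473, 0.2579]
tcp_rot: [-0.001, 0.106, 0.994, -0.0]
wrist_force: [0.5, -0.2, -1.0]
grip_width: 0.0176
finger_force: 40.0
```

>>> apply_moves:
  rows: [-0.25, -0.18, 0, -0.006, 10, -0.49, -0.355, 0.1, -0.006, 10, -0.49, -0.355, 0.4, -0.006, 10, -0.49, -0.355, 0.58, -0.006, 10, -0.49, -0.355, 0.58, -0.006, 10, -0.49, -0.355, 0.58, -0.006, 10, -0.49, -0.355, 0.58, -0.006, 10, -0.49, -0.355, 0.58, -0.006, 10]

```text
clock: 15.75
eef_pos: [0.6311, 0.1028, 0.2026]
tcp_rot: [0.001, 0.096, 0.995, 0.0]
wrist_force: [-0.1, 0.2, -2.7]
grip_width: 0.0175
finger_force: 40.0
```

```bash
python3 - <<'E'
from h import *
pos,rot=pose(); print(pos, rot.as_matrix()[:2,1])
p,d=snapshot("wrist"); cv2.imwrite("pics/w5.png",p); np.save("w5.npy",d)
P=wcloud(d,pos,rot); b,g,r=[p[...,i].astype(int) for i in range(3)]
G=(g>r+40)&(g>b+30)&(d>0)&(np.linalg.norm(P-pos,axis=2)<.18)
q=P[G]; A=np.c_[q[:,:2],np.ones(len(q))]; pl=np.linalg.lstsq(A,q[:,2],rcond=None)[0]; print(len(q),"plane",pl)
k=abs(A@pl-q[:,2])<.003; q=q[k]
y=np.radians(-11.1); uh=np.array([np.cos(y),np.sin(y)]); uy=np.array([-np.sin(y),np.cos(y)]); O=np.array([.6025,.0643])
L=np.c_[(q[:,:2]-O)@uh,(q[:,:2]-O)@uy]*1000
print(np.percentile(L,[1,99],axis=0),cv2.minAreaRect(L.astype(np.float32)), q[:,2].mean())
E
```

```text
[0.63109594 0.1028186  0.20255401] [0.19116783 0.9815567 ]
4986 plane [-0.01045002  0.00600239  0.19967633]
[[ -6.38647637 -67.49445144]
 [ 21.28482826  66.86959384]] ((9.1548433303833, -0.5887069702148438), (32.352752685546875, 136.0004119873047), 0.13800862431526184) 0.1938390269474991
```

View pics/w5.png

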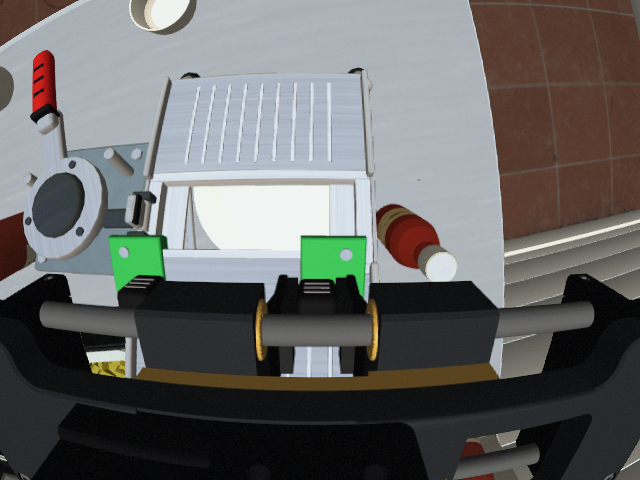

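The level cassette's green blocks show at (137,262) and (333,262), with the empty pocket ahead at (265,215). I'll measure the pocket's outline from the depth already saved.

```bash
python3 - <<'E'
from h import *
n0=None
y=np.radians(-11.1); ux=np.array([np.cos(y)*.866,np.sin(y)*.866,.5]); uy=np.array([-np.sin(y),np.cos(y),0]); nn=np.cross(ux,uy); O=np.array([.6025,.0643,.1245])
for f,ps,rt in [("w2",[0.58405871,0.10923001,0.2285361],[0,.9954,-.096,0]),("w5",[0.63109594,0.1028186,0.20255401],[0.001,.096,.995,0])]:
    d=np.load(f+".npy"); P=wcloud(d,np.array(ps),quat(rt)); L=(P-O)@np.stack([ux,uy,nn]).T*1000
    ok=(d>0)
    dk=ok&(abs(L[...,2])<5)&(abs(L[...,1])<70)&(L[...,0]>-110)&(L[...,0]<110)&(abs(L[...,0])>35)
    D=L[dk]; print(f,"deck z fit",np.linalg.lstsq(np.c_[D[:,:2],np.ones(len(D))],D[:,2],rcond=None)[0])
    for x0 in (-20,-10,0,10,20):
        s=ok&(abs(L[...,0]-x0)<4)&(abs(L[...,1])<79)&(L[...,2]<4); a=L[s]; low=a[a[:,2]<-7]; hi=a[a[:,2]>-2]
        hl=hi[hi[:,1]>40]; hr=hi[hi[:,1]<-40]
        if len(low): print(x0,len(low),"low y",low[:,1].min().round(1),low[:,1].max().round(1),"z",np.median(low[:,2]).round(1),"left rim from",hl[:,1].min().round(1) if len(hl) else None,"right rim",hr[:,1].max().round(1) if len(hr) else None)
    s=ok&(abs(L[...,1])<50)&(L[...,2]<4)&(abs(L[...,0])<60); a=L[s]; hi=a[abs(a[:,2])<2]
    u=hi[hi[:,0]>0,0]; l=hi[hi[:,0]<0,0]; print("x rim",u.min() if len(u) else 0,l.max() if len(l) else 0)
E
```

```text
w2 deck z fit [ 0.00402541 -0.00221348  0.05461475]
-20 356 low y -70.0 70.1 z -11.9 left rim from 69.2 right rim -68.9
-10 367 low y -70.4 69.4 z -12.0 left rim from 69.0 right rim -68.9
0 400 low y -70.4 70.0 z -12.0 left rim from 69.0 right rim -68.9
10 440 low y -70.1 69.3 z -11.9 left rim from 69.1 right rim -69.4
20 385 low y -70.5 69.3 z -11.8 left rim from 69.0 right rim -69.1
x rim 29.41136540190053 -27.51086436347414
w5 deck z fit [-0.00088602 -0.0025825   0.3673652 ]
-20 1576 low y -79.0 69.8 z -119.0 left rim from 69.7 right rim -69.0
-10 1277 low y -79.0 69.7 z -120.0 left rim from 69.4 right rim -68.1
0 567 low y -78.8 69.6 z -11.8 left rim from 69.6 right rim -68.5
10 321 low y -69.9 69.4 z -11.7 left rim from 70.1 right rim -68.5
20 48 low y -63.1 -51.5 z -11.7 left rim from 75.7 right rim None
x rim 0 -28.71599382475221
```

>>> apply_moves:
  rows: [0, 0.008, 0.2, 0, 10, 0, 0.008, 0.28, 0, 10, 0.04, 0.008, 0.33, 0, 10, 0.08, 0.008, 0.385, 0, 10, 0.12, 0.008, 0.44, 0, 10, 0.16, 0.008, 0.49, 0, 10, 0.16, 0.008, 0.505, 0, 10, 0.16, 0.008, 0.505, 0, 10]
  squeeze: 25

```text
clock: 16.6
eef_pos: [0.6155, 0.1064, 0.1523]
tcp_rot: [0.001, 0.096, 0.995, 0.0]
wrist_force: [-1.8, -1.7, 5.3]
grip_width: 0.0178
finger_force: 25.0
```

```bash
cat > chk.py <<'E'
from h import *
import sys
y=np.radians(-11.1); ux=np.array([np.cos(y)*.866,np.sin(y)*.866,.5]); uy=np.array([-np.sin(y),np.cos(y),0]); nn=np.cross(ux,uy); O=np.array([.6025,.0643,.1245])
B=np.stack([ux,uy,nn])
if __name__=="__main__":
    pos,rot=pose(); p,d=snapshot("wrist"); f=sys.argv[1]; cv2.imwrite(f"pics/{f}.png",p); np.save(f+".npy",d)
    P=wcloud(d,pos,rot); b,g,r=[p[...,i].astype(int) for i in range(3)]
    G=(g>r+40)&(g>b+30)&(d>0)&(np.linalg.norm(P-pos,axis=2)<.18)
    q=(P[G]-O)@B.T*1000; A=np.c_[q[:,:2],np.ones(len(q))]; pl=np.linalg.lstsq(A,q[:,2],rcond=None)[0]
    k=abs(A@pl-q[:,2])<3; q=q[k]
    print("tcp deck",(B@(pos-O)*1000).round(1),"world",pos.round(4)); print(len(q),"slopes x,y deg",np.degrees(np.arctan(pl[:2])).round(2),"z",pl[2].round(1)); print("x,y,z range",np.percentile(q,[1,99],axis=0).round(1).tolist(),cv2.minAreaRect(q[:,:2].astype(np.float32)))
    for s in (q[:,1]>0,q[:,1]<0): print("block mean z",q[s,2].mean().round(2),"edges",np.percentile(q[s],[1,99],axis=0).round(1).tolist())
E
python3 chk.py w6
```

```text
tcp deck [17.9 43.9 21.8] world [0.6155 0.1064 0.1523]
3691 slopes x,y deg [3.43 0.61] z 12.5
x,y,z range [[-3.9, -67.3, 10.8], [51.5, 67.2, 13.9]] ((24.081653594970703, -0.6097030639648438), (55.84208297729492, 137.18458557128906), 0.6413335204124451)
block mean z 12.28 edges [[-3.9, 36.1, 10.8], [48.2, 67.5, 13.8]]
block mean z 12.44 edges [[-3.0, -67.7, 10.9], [51.9, -36.3, 13.9]]
```

>>> apply_moves:
  rows: [0.005, 0, -0.009, 0.0035, 10, 0.09, 0, 0.04, 0.0035, 10, 0.16, 0, 0.08, 0.0035, 10, 0.209, 0, 0.109, 0.0035, 10, 0.209, 0, 0.109, 0.0035, 10, 0.194, 0, 0.135, 0.0035, 10, 0.179, 0, 0.161, 0.0035, 10, 0.179, 0, 0.161, 0.0035, 10]
  squeeze: 25

```text
clock: 17.45
eef_pos: [0.5975, 0.1094, 0.1339]
tcp_rot: [-0.0, 0.102, 0.995, -0.0]
wrist_force: [0.3, -0.6, -1.7]
grip_width: 0.0176
finger_force: 25.0
```

```bash
python3 chk.py w7
```

```text
tcp deck [-7.1 43.3 14.9] world [0.5975 0.1094 0.1339]
3516 slopes x,y deg [3.26 0.16] z 7.5
x,y,z range [[-29.1, -67.6, 4.2], [24.5, 66.8, 7.5]] ((-1.9058551788330078, -0.9756622314453125), (136.68710327148438, 55.564247131347656), 89.9007339477539)
block mean z 5.62 edges [[-28.8, 35.6, 4.1], [22.0, 67.1, 7.1]]
block mean z 6.22 edges [[-29.5, -67.9, 4.7], [24.7, -36.6, 7.7]]
```

>>> apply_moves:
  rows: [-0.013, 0.006, -0.007, 0, 10, -0.023, 0.006, 0.01, 0, 10, -0.033, 0.006, 0.027, 0, 10, -0.043, 0.006, 0.045, 0, 10, -0.053, 0.006, 0.062, 0, 10, -0.053, 0.006, 0.062, 0, 10, -0.053, 0.006, 0.062, 0, 24, -0.053, 0.006, 0.062, 0, 24]
  squeeze: 20

```text
clock: 18.3
eef_pos: [0.6031, 0.1093, 0.1286]
tcp_rot: [0.001, 0.102, 0.995, 0.0]
wrist_force: [-0.2, 0.4, 0.7]
grip_width: 0.023
finger_force: 0.0
```

```bash
python3 chk.py w8
```

```text
tcp deck [-4.9 44.3  7.6] world [0.6031 0.1093 0.1286]
3557 slopes x,y deg [3.56 0.42] z 2.0
x,y,z range [[-27.5, -67.0, -1.3], [26.2, 67.4, 1.8]] ((-0.02161407470703125, -0.6008377075195312), (137.22145080566406, 55.963165283203125), 89.43497467041016)
block mean z 0.17 edges [[-27.3, 36.7, -1.3], [25.4, 67.7, 1.8]]
block mean z 0.34 edges [[-27.8, -67.4, -1.3], [26.5, -35.8, 1.8]]
```

>>> apply_moves:
  rows: [0, 0, -0.1, 0, 26, 0, 0, -0.4, 0, 26, 0, 0, -0.8, 0, 26, 0, 0, -0.8, 0, 26, 0, 0, -0.8, 0, 26, 0, 0, -0.8, 0, 26, 0, 0, -0.8, 0, 26, 0, 0, -0.8, 0, 26]

```text
clock: 19.15
eef_pos: [0.602, 0.1091, 0.2071]
tcp_rot: [-0.001, 0.102, 0.995, -0.0]
wrist_force: [0.5, -0.6, -0.8]
grip_width: 0.0262
finger_force: 0.0
```

```bash
python3 chk.py w9; python3 - <<'E'
from chk import *
pos,rot=pose(); d=np.load("w9.npy"); p=cv2.imread("pics/w9.png"); P=wcloud(d,pos,rot); L=(P-O)@B.T*1000
for x0 in (-60,-45,-35,-24,-16,16,24,35,45,60):
    s=(d>0)&(abs(L[...,0]-x0)<3)&(abs(L[...,2])<8)
    print(x0,[ (int(k.sum()),np.median(L[k][:,2]).round(2)) for k in (s&(abs(L[...,1]-c)<8) for c in (60,45,0,-45,-60)) if k.sum()])
cv2.imwrite("pics/w9c.png",cv2.resize(p[120:330,80:420],None,fx=2.2,fy=2.2))
E
```

```text
tcp deck [33.4 43.9 76.1] world [0.602  0.1091 0.2071]
3027 slopes x,y deg [ 6.49 -0.54] z 1.8
x,y,z range [[-27.3, -66.8, -1.4], [20.3, 67.7, 2.0]] ((-0.4831428527832031, -0.45660400390625), (136.98611450195312, 54.694664001464844), 89.55036163330078)
block mean z 0.24 edges [[-27.0, 36.6, -1.4], [21.6, 67.8, 1.9]]
block mean z 0.44 edges [[-27.8, -67.4, -1.4], [14.2, -35.7, 2.0]]
-60 [(161, np.float64(0.18)), (159, np.float64(0.31)), (157, np.float64(0.28)), (137, np.float64(0.57)), (125, np.float64(0.21))]
-45 [(171, np.float64(0.18)), (174, np.float64(0.47)), (162, np.float64(0.46)), (154, np.float64(0.48)), (140, np.float64(0.36))]
-35 [(180, np.float64(-0.19)), (183, np.float64(-0.22)), (170, np.float64(-0.1)), (157, np.float64(-0.06)), (148, np.float64(-0.06))]
-24 [(168, np.float64(0.23)), (177, np.float64(0.29)), (161, np.float64(0.41)), (142, np.float64(0.51))]
-16 [(194, np.float64(0.33)), (179, np.float64(0.32)), (176, np.float64(-1.37)), (149, np.float64(0.51)), (134, np.float64(0.61))]
16 [(130, np.float64(0.44)), (192, np.float64(0.22)), (173, np.float64(-1.38)), (87, np.float64(0.5)), (75, np.float64(0.38))]
24 [(135, np.float64(0.34)), (210, np.float64(0.33))]
35 [(133, np.float64(-0.24)), (210, np.float64(-0.28)), (6, np.float64(-0.1))]
45 []
60 [(83, np.float64(0.05)), (94, np.float64(0.21))]
```

View pics/w9c.png

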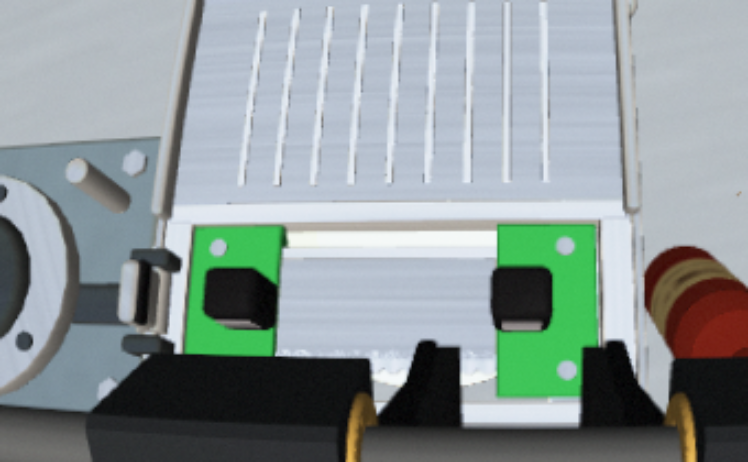

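The crop shows the cassette seated: the block faces are level with the deck to about 0.3 mm, and the scalloped edge (row 355, bottom of the crop) is on the uphill side. On to the wrench.

>>> apply_moves:
  rows: [0.2, -0.4, -0.05, 0, 40, 0.5, -0.9, -0.05, 0, 40, 0.5, -1, -0.05, 0, 40, 0.5, -1, -0.05, 0, 40, 0.5, -1, -0.05, 0, 40, 0.5, -1, -0.05, 0, 40, 0.5, -1, -0.05, 0, 40, 0.5, -1, -0.05, 0, 40]

```text
clock: 20.0
eef_pos: [0.5338, 0.0224, 0.213]
tcp_rot: [-0.0, 0.101, 0.995, 0.0]
wrist_force: [-0.5, -0.4, 0.3]
grip_width: 0.0397
finger_force: 0.0
```

>>> apply_moves:
  rows: [0.2, -0.4, 0, 0, 40, 0.49, -0.9, 0, 0, 40, 0.49, -1, 0, 0, 40, 0.49, -1, 0, -0.04, 40, 0.49, -1, 0, -0.08, 40, 0.49, -1, 0, -0.12, 40, 0.49, -1, 0, -0.16, 40, 0.49, -1, 0, -0.16, 40]

```text
clock: 20.8
eef_pos: [0.4655, -0.0663, 0.2132]
tcp_rot: [0.0, -0.149, 0.989, 0.0]
wrist_force: [-0.5, -0.0, 0.4]
grip_width: 0.0401
finger_force: 0.0
```

```bash
python3 - <<'E'
from chk import *
pos,rot=pose(); p,d=snapshot("wrist"); cv2.imwrite("pics/w10.png",p)
P=wcloud(d,pos,rot); b,g,r=[p[...,i].astype(int) for i in range(3)]
L=(P-O)@B.T*1000
k=(r>g+70)&(r>b+70)&(d>0)&(np.linalg.norm(P-[.459,-.093,.109],axis=2)<.07)
q=L[k]; print(k.sum(),q.mean(0),cv2.minAreaRect(q[:,:2].astype(np.float32)),np.percentile(q[:,2],[5,95]))
c=np.array(cv2.minAreaRect(q[:,:2].astype(np.float32))[0]); phi=np.arctan2(c[1]+132,-c[0]); print("phi",phi,np.hypot(c[0],c[1]+132))
print("pos",pos,"y axis ang",np.degrees(np.arctan2(*rot.as_matrix()[[1,0],1])))
E
cat > arc.py <<'E'
from chk import *
# arc.py start_from(phi0 used only for reporting) list of phis -> rows in the current tool frame, TCP dz mm under the grip
def tgt(phi,dz):
    g=O+np.array([-.115*np.cos(phi),-.132+.115*np.sin(phi),.042])@B; g[2]-=dz/1000
    hd=np.array([-np.cos(phi),np.sin(phi),0])@B   # bar direction; tool x along its horizontal part
    return g,np.degrees(np.arctan2(hd[1],hd[0]))-90  # tool y angle
def rows(phis,dz,base=None):
    pos,rot=pose(); M=rot.as_matrix()
    if base is not None: 
        g,a=tgt(*base); pos=g; a0=a; c,s=np.cos(np.radians(a)),np.sin(np.radians(a)); M=np.array([[-s,c,0],[c,s,0],[0,0,-1]]).astype(float)
    a0=np.degrees(np.arctan2(M[1,1],M[0,1]))
    for f in phis:
        g,a=tgt(f,dz); t=M.T@(g-pos)*10; da=(a-a0+180)%360-180
        print(f,(*t.round(3),round(-da/180,3)))
E
python3 -c "
from arc import *
rows([-.45],12); rows([-.45],-40)"
```

```text
2307 [-104.91717411 -182.34458273   50.11505581] ((-107.67646789550781, -182.8165740966797), (74.45907592773438, 18.93370246887207), 25.27505874633789) [46.18855366 52.23091541]
phi -0.4409467310227168 119.06530116442683
pos [ 0.46546777 -0.06626538  0.2131937 ] y axis ang 107.1574747825187
-0.45 (np.float64(0.141), np.float64(-0.236), np.float64(1.161), np.float64(-0.006))
-0.45 (np.float64(0.141), np.float64(-0.236), np.float64(0.641), np.float64(-0.006))
```

View pics/w10.png

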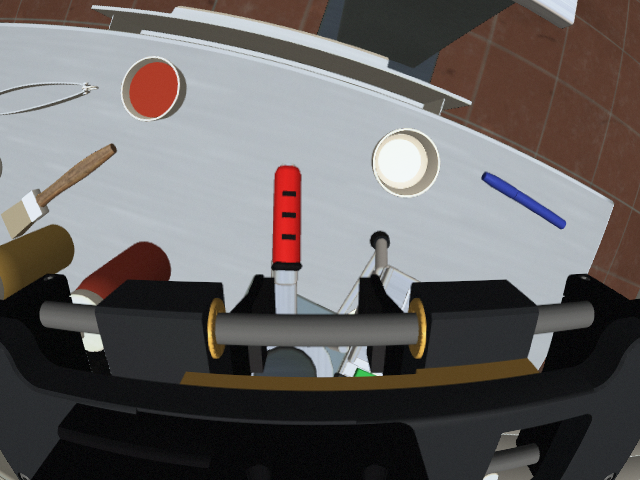

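The wrist view shows the red grip at (288,215), which puts the wrench at phi ≈ -0.45 as expected. Before swinging I'll check the gripper body's clearance to the squeeze bottles.

```bash
python3 - <<'E'
from arc import *
d=np.load("top0.npy"); P=cloud("top",d); q=P.reshape(-1,3)
k=(q[:,2]>.1)&(q[:,1]<-.15)&(q[:,1]>-.5)&(q[:,0]>.35)&(q[:,0]<.62); q=q[k]
q=q[q[:,1]>-.33]; print(len(q),np.percentile(q,[2,50,98],axis=0))
for f in (-.45,-.6,-.7,-.78):
    g,a=tgt(f,12); yv=np.array([np.cos(np.radians(a)),np.sin(np.radians(a))]); xv=np.array([-yv[1],yv[0]])
    r=q[:,:2]-g[:2]; u=r@xv; v=r@yv
    dist=np.hypot(np.maximum(abs(u)-.0375,0),np.maximum(abs(v)-.095,0)); print(f,g,a,"min dist",dist.min())
E
```

```text
703 [[ 0.55250432 -0.2565122   0.10519355]
 [ 0.57636584 -0.22853368  0.14721794]
 [ 0.60372023 -0.20550464  0.1842452 ]]
-0.45 [ 0.45885187 -0.09300844  0.09709629] -251.94720846988034 min dist 0.05302124850474296
-0.6 [ 0.46332123 -0.10908244  0.1014152 ] -242.79139445224735 min dist 0.03909845363146299
-0.7 [ 0.46747127 -0.11922225  0.10489357] -236.8952336976968 min dist 0.03167749092362493
-0.78 [ 0.47143393 -0.12692128  0.10799447] -232.29891765145635 min dist 0.025198835730129265
```

>>> apply_moves:
  rows: [0.14, -0.236, 0, -0.006, 40, 0.14, -0.236, 0, -0.006, 40, 0.14, -0.236, 0.4, -0.006, 40, 0.14, -0.236, 0.8, -0.006, 40, 0.14, -0.236, 1, -0.006, 40, 0.14, -0.236, 1, -0.006, 40, 0.14, -0.236, 1, -0.006, 40, 0.14, -0.236, 1, -0.006, 40]

```text
clock: 21.65
eef_pos: [0.4601, -0.0933, 0.1146]
tcp_rot: [0.001, -0.158, 0.987, -0.0]
wrist_force: [0.2, -0.3, 0.1]
grip_width: 0.0398
finger_force: 0.0
```

>>> apply_moves:
  rows: [0, 0, 0.1, 0, 40, 0, 0, 0.16, 0, 40, 0, 0, 0.16, 0, 26, 0, 0, 0.16, 0, 26, 0, 0, 0.16, 0, 26, 0, 0, 0.16, 0, 26, 0, 0, 0.16, 0, 26, 0, 0, 0.16, 0, 26]
  squeeze: 5

```text
clock: 22.45
eef_pos: [0.4587, -0.093, 0.0973]
tcp_rot: [0.0, -0.158, 0.987, 0.0]
wrist_force: [-0.9, 1.0, 0.6]
grip_width: 0.026
finger_force: 0.7
```

```bash
python3 -c "
from arc import *
print(pose()[0], tgt(-.45,12))
rows([-.53,-.61,-.69,-.76,-.82],12)
print('fwd'); rows(np.round(np.arange(-.74,-.17,.08),2),12,(-.82,12))
print('fwd2'); rows(np.round([-.1,-.02,.06,.14,.22,.3,.38,.46],2),12,(-.18,12))
print('back'); rows(np.round([.38,.3,.22,.14,.06,-.02,-.1,-.18],2),12,(.46,12))
print('back2'); rows(np.round([-.26,-.34,-.42,-.5,-.58,-.66,-.74,-.82],2),12,(-.18,12))
"
```

```text
[ 0.45872426 -0.09298246  0.0973247 ] (array([ 0.45885187, -0.09300844,  0.09709629]), np.float64(-251.94720846988034))
-0.53 (np.float64(0.006), np.float64(-0.09), np.float64(-0.019), np.float64(-0.026))
-0.61 (np.float64(0.006), np.float64(-0.178), np.float64(-0.044), np.float64(-0.053))
-0.69 (np.float64(0.0), np.float64(-0.266), np.float64(-0.072), np.float64(-0.079))
-0.76 (np.float64(-0.011), np.float64(-0.341), np.float64(-0.099), np.float64(-0.102))
-0.82 (np.float64(-0.024), np.float64(-0.404), np.float64(-0.123), np.float64(-0.121))
fwd
-0.74 (np.float64(-0.016), np.float64(0.085), np.float64(0.032), np.float64(0.025))
-0.66 (np.float64(-0.038), np.float64(0.169), np.float64(0.062), np.float64(0.051))
-0.58 (np.float64(-0.067), np.float64(0.252), np.float64(0.089), np.float64(0.078))
-0.5 (np.float64(-0.103), np.float64(0.333), np.float64(0.112), np.float64(0.105))
-0.42 (np.float64(-0.145), np.float64(0.413), np.float64(0.133), np.float64(0.132))
-0.34 (np.float64(-0.193), np.float64(0.489), np.float64(0.15), np.float64(0.16))
-0.26 (np.float64(-0.246), np.float64(0.563), 
[... 1469 characters left out ...]
1))
back2
-0.26 (np.float64(0.001), np.float64(-0.091), np.float64(-0.01), np.float64(-0.029))
-0.34 (np.float64(-0.004), np.float64(-0.182), np.float64(-0.024), np.float64(-0.058))
-0.42 (np.float64(-0.015), np.float64(-0.272), np.float64(-0.041), np.float64(-0.086))
-0.5 (np.float64(-0.033), np.float64(-0.36), np.float64(-0.061), np.float64(-0.113))
-0.58 (np.float64(-0.056), np.float64(-0.445), np.float64(-0.085), np.float64(-0.14))
-0.66 (np.float64(-0.086), np.float64(-0.528), np.float64(-0.111), np.float64(-0.167))
-0.74 (np.float64(-0.122), np.float64(-0.608), np.float64(-0.141), np.float64(-0.192))
-0.82 (np.float64(-0.163), np.float64(-0.683), np.float64(-0.173), np.float64(-0.218))
```

>>> apply_moves:
  rows: [0.006, -0.09, -0.019, -0.026, 26, 0.006, -0.178, -0.044, -0.053, 26, 0, -0.266, -0.072, -0.079, 26, -0.011, -0.341, -0.099, -0.102, 26, -0.024, -0.404, -0.123, -0.121, 26, -0.024, -0.404, -0.123, -0.121, 26, -0.024, -0.404, -0.123, -0.121, 26, -0.024, -0.404, -0.123, -0.121, 26]

```text
clock: 23.25
eef_pos: [0.4721, -0.1289, 0.1088]
tcp_rot: [-0.001, -0.342, 0.94, 0.002]
wrist_force: [-2.2, 5.4, 0.3]
grip_width: 0.0262
finger_force: 2.6
```

>>> apply_moves:
  rows: [-0.016, 0.085, 0.032, 0.025, 26, -0.038, 0.169, 0.062, 0.051, 26, -0.067, 0.252, 0.089, 0.078, 26, -0.103, 0.333, 0.112, 0.105, 26, -0.145, 0.413, 0.133, 0.132, 26, -0.193, 0.489, 0.15, 0.16, 26, -0.246, 0.563, 0.163, 0.189, 26, -0.305, 0.633, 0.173, 0.218, 26]

```text
clock: 24.05
eef_pos: [0.4571, -0.0647, 0.0922]
tcp_rot: [0.001, -0.004, 1.0, -0.001]
wrist_force: [1.4, -3.9, -1.8]
grip_width: 0.0264
finger_force: 2.1
```

>>> apply_moves:
  rows: [-0.008, 0.091, 0.006, 0.029, 26, -0.022, 0.182, 0.009, 0.059, 26, -0.043, 0.272, 0.008, 0.088, 26, -0.069, 0.36, 0.004, 0.117, 26, -0.102, 0.445, -0.005, 0.146, 26, -0.14, 0.528, -0.016, 0.175, 26, -0.184, 0.608, -0.032, 0.203, 26, -0.233, 0.683, -0.05, 0.231, 26]

```text
clock: 24.85
eef_pos: [0.4775, 0.004, 0.0966]
tcp_rot: [-0.001, 0.351, 0.936, -0.002]
wrist_force: [-1.9, -4.1, -1.7]
grip_width: 0.0264
finger_force: 2.1
```

```bash
python3 - <<'E'
from arc import *
s=readout.sense(); pos,rot=pose(); print(pos,np.degrees(np.arctan2(*rot.as_matrix()[[1,0],1])),tgt(.46,12),s["wrist_force"],s["finger_force"])
for n in ["top","scene"]:
    p,d=snapshot(n); cv2.imwrite(f"pics/{n}1.png",p)
p=cv2.imread("pics/scene1.png"); cv2.imwrite("pics/s1c.png",cv2.resize(p[140:290,220:400],None,fx=4,fy=4,interpolation=cv2.INTER_CUBIC))
E
```

```text
[0.4774911  0.00398707 0.09663675] 48.917973945205794 (array([0.47874051, 0.00609153, 0.09734898]), np.float64(49.12561971756983)) [-1.85734438 -4.10955783 -1.72393447] 2.1227341142639045
```

View pics/s1c.png

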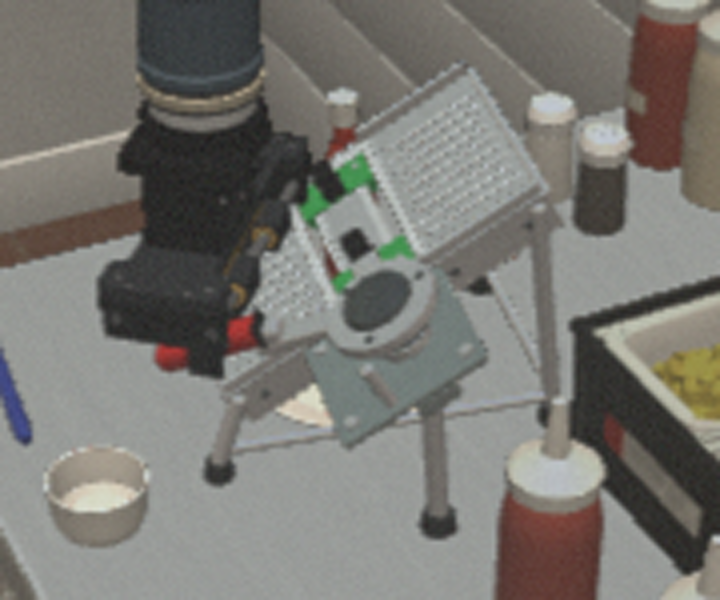

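Crop: the wrench now points to the left (red grip at about (215,340)) and the cassette is still seated. I'll run the second cycle.

>>> apply_moves:
  rows: [-0.014, -0.089, 0.019, -0.028, 26, -0.034, -0.177, 0.034, -0.056, 26, -0.06, -0.265, 0.046, -0.085, 26, -0.092, -0.35, 0.054, -0.114, 26, -0.131, -0.434, 0.059, -0.143, 26, -0.175, -0.514, 0.06, -0.173, 26, -0.225, -0.592, 0.057, -0.202, 26, -0.28, -0.665, 0.05, -0.231, 26]

```text
clock: 25.75
eef_pos: [0.4568, -0.0629, 0.0924]
tcp_rot: [0.001, -0.01, 1.0, 0.0]
wrist_force: [0.7, 1.6, -1.3]
grip_width: 0.0263
finger_force: 0.6
```

>>> apply_moves:
  rows: [0.001, -0.091, -0.01, -0.029, 26, -0.004, -0.182, -0.024, -0.058, 26, -0.015, -0.272, -0.041, -0.086, 26, -0.033, -0.36, -0.061, -0.113, 26, -0.056, -0.445, -0.085, -0.14, 26, -0.086, -0.528, -0.111, -0.167, 26, -0.122, -0.608, -0.141, -0.192, 26, -0.163, -0.683, -0.173, -0.218, 26]

```text
clock: 26.55
eef_pos: [0.473, -0.1299, 0.1093]
tcp_rot: [-0.0, -0.344, 0.939, 0.002]
wrist_force: [-2.7, 9.3, -4.5]
grip_width: 0.0284
finger_force: 5.0
```

>>> apply_moves:
  rows: [0, 0, 0, 0, 26, -0.016, 0.085, 0.032, 0.025, 26, -0.038, 0.169, 0.062, 0.051, 26, -0.067, 0.252, 0.089, 0.078, 26, -0.103, 0.333, 0.112, 0.105, 26, -0.145, 0.413, 0.133, 0.132, 26, -0.246, 0.563, 0.163, 0.189, 26, -0.305, 0.633, 0.173, 0.218, 26]

```text
clock: 27.35
eef_pos: [0.4571, -0.0636, 0.0922]
tcp_rot: [0.001, -0.005, 1.0, -0.001]
wrist_force: [1.3, -3.9, -2.2]
grip_width: 0.0261
finger_force: 2.2
```

>>> apply_moves:
  rows: [-0.008, 0.091, 0.006, 0.029, 26, -0.022, 0.182, 0.009, 0.059, 26, -0.043, 0.272, 0.008, 0.088, 26, -0.069, 0.36, 0.004, 0.117, 26, -0.102, 0.445, -0.005, 0.146, 26, -0.14, 0.528, -0.016, 0.175, 26, -0.184, 0.608, -0.032, 0.203, 26, -0.233, 0.683, -0.05, 0.231, 26]

```text
clock: 28.15
eef_pos: [0.4777, 0.0041, 0.0968]
tcp_rot: [-0.001, 0.35, 0.937, -0.001]
wrist_force: [-0.4, -4.0, -2.1]
grip_width: 0.0261
finger_force: 2.1
```

>>> apply_moves:
  rows: [-0.014, -0.089, 0.019, -0.028, 26, -0.034, -0.177, 0.034, -0.056, 26, -0.06, -0.265, 0.046, -0.085, 26, -0.092, -0.35, 0.054, -0.114, 26, -0.131, -0.434, 0.059, -0.143, 26, -0.175, -0.514, 0.06, -0.173, 26, -0.225, -0.592, 0.057, -0.202, 26, -0.28, -0.665, 0.05, -0.231, 26]

```text
clock: 28.95
eef_pos: [0.4568, -0.0629, 0.0924]
tcp_rot: [0.001, -0.01, 1.0, 0.0]
wrist_force: [0.3, 1.7, -0.7]
grip_width: 0.0258
finger_force: 0.6
```

>>> apply_moves:
  rows: [0.001, -0.091, -0.01, -0.029, 26, -0.004, -0.182, -0.024, -0.058, 26, -0.015, -0.272, -0.041, -0.086, 26, -0.033, -0.36, -0.061, -0.113, 26, -0.056, -0.445, -0.085, -0.14, 26, -0.086, -0.528, -0.111, -0.167, 26, -0.122, -0.608, -0.141, -0.192, 26, -0.163, -0.683, -0.173, -0.218, 26]

```text
clock: 29.75
eef_pos: [0.4729, -0.1299, 0.1093]
tcp_rot: [-0.0, -0.344, 0.939, 0.002]
wrist_force: [-1.7, 9.7, -5.5]
grip_width: 0.0285
finger_force: 5.0
```

>>> apply_moves:
  rows: [0, 0, 0, 0, 26, -0.016, 0.085, 0.032, 0.025, 26, -0.038, 0.169, 0.062, 0.051, 26, -0.067, 0.252, 0.089, 0.078, 26, -0.103, 0.333, 0.112, 0.105, 26, -0.103, 0.333, 0.112, 0.105, 26, -0.103, 0.333, 0.112, 0.105, 26, -0.103, 0.333, 0.112, 0.105, 26]
  squeeze: 15

```text
clock: 30.55
eef_pos: [0.4607, -0.0994, 0.0986]
tcp_rot: [0.001, -0.184, 0.983, -0.0]
wrist_force: [1.1, -2.3, -1.7]
grip_width: 0.0259
finger_force: 1.3
```

```bash
python3 - <<'E'
from arc import *
s=readout.sense(); print(s["eef_pos"],s["wrist_force"],s["finger_force"],s["grip_width"],tgt(-.5,12))
rows([-.42,-.34,-.26,-.18,-.1,-.02,.06,.14],12,(-.5,12))
for n in ["top","scene"]:
    p,d=snapshot(n); cv2.imwrite(f"pics/{n}2.png",p); P=cloud(n,d); L=(P-O)@B.T*1000
    k=(d>0)&(abs(L[...,0])<14)&(L[...,1]>-86)&(L[...,1]<-52)&(L[...,2]>4)&(L[...,2]<45)
    print(n,k.sum(),np.percentile(L[k],[2,25,50,75,98],axis=0).round(1).tolist() if k.sum() else "")
E
```

```text
[ 0.4606815  -0.0993992   0.09861297] [ 1.14591342 -2.31873965 -1.68456659] 1.2952044373378158 0.025905519565944855 (array([ 0.46010201, -0.09846408,  0.098411  ]), np.float64(-248.85486584712848))
-0.42 (np.float64(-0.014), np.float64(0.089), np.float64(0.02), np.float64(0.028))
-0.34 (np.float64(-0.035), np.float64(0.177), np.float64(0.037), np.float64(0.056))
-0.26 (np.float64(-0.062), np.float64(0.263), np.float64(0.051), np.float64(0.084))
-0.18 (np.float64(-0.095), np.float64(0.349), np.float64(0.061), np.float64(0.113))
-0.1 (np.float64(-0.134), np.float64(0.432), np.float64(0.068), np.float64(0.142))
-0.02 (np.float64(-0.179), np.float64(0.512), np.float64(0.07), np.float64(0.172))
0.06 (np.float64(-0.229), np.float64(0.589), np.float64(0.069), np.float64(0.201))
0.14 (np.float64(-0.285), np.float64(0.662), np.float64(0.065), np.float64(0.23))
top 167 [[-13.3, -85.1, 6.3], [-5.6, -78.8, 10.0], [-0.4, -71.6, 11.7], [5.5, -63.1, 13.2], [12.7, -52.6, 24.8]]
scene 25 [[-7.6, -61.3, 8.7], [-4.5, -56.6, 12.7], [-0.3, -54.5, 14.9], [2.4, -53.4, 22.5], [6.5, -52.2, 26.1]]
```

>>> apply_moves:
  rows: [-0.007, 0.045, 0.01, 0.014, 26, -0.014, 0.089, 0.02, 0.028, 26, -0.024, 0.133, 0.029, 0.042, 26, -0.035, 0.177, 0.037, 0.056, 26, -0.035, 0.177, 0.037, 0.056, 26, -0.035, 0.177, 0.037, 0.056, 26, -0.035, 0.177, 0.037, 0.056, 26, -0.035, 0.177, 0.037, 0.056, 26]

```text
clock: 31.45
eef_pos: [0.4586, -0.0843, 0.0947]
tcp_rot: [0.002, -0.096, 0.995, -0.002]
wrist_force: [4.3, -10.2, -7.6]
grip_width: 0.0262
finger_force: 5.1
```

>>> apply_moves:
  rows: [-0.006, 0.045, 0.008, 0.014, 26, -0.013, 0.088, 0.015, 0.029, 26, -0.013, 0.088, 0.015, 0.029, 26, -0.013, 0.088, 0.015, 0.029, 26, -0.013, 0.088, 0.015, 0.029, 26, -0.013, 0.088, 0.015, 0.029, 26, -0.013, 0.088, 0.015, 0.029, 26, -0.013, 0.088, 0.015, 0.029, 26]

```text
clock: 32.25
eef_pos: [0.4565, -0.0717, 0.0932]
tcp_rot: [-0.0, -0.051, 0.999, 0.0]
wrist_force: [-0.2, -0.3, 0.1]
grip_width: 0.0257
finger_force: 0.0
```

```bash
python3 - <<'E'
from arc import *
s=readout.sense(); print(s["eef_pos"],s["wrist_force"],s["finger_force"],s["grip_width"]); print(tgt(-.34,12)[0],tgt(-.26,12)[0])
E
```

```text
[ 0.45648427 -0.07172568  0.09317344] [-0.19301685 -0.28573024  0.13382263] 0.038751560168748256 0.025696330445430144
[ 0.45696402 -0.08074556  0.09466361] [ 0.45634585 -0.07167002  0.09330458]
```

```bash
cat > wr.py <<'E'
from arc import *
def look(n):
    p,d=snapshot(n)
    if n=="wrist": pos,rot=pose(); P=wcloud(d,pos,rot)
    else: P=cloud(n,d)
    b,g,r=[p[...,i].astype(int) for i in range(3)]; L=(P-O)@B.T*1000
    k=(r>g+70)&(r>b+70)&(d>0)&(L[...,2]>25)&(L[...,2]<60)&(L[...,0]<-55)&(np.hypot(L[...,0],L[...,1]+132)<175)
    q=L[k]
    if len(q)>20:
        w_=cv2.fitLine(q[:,:2].astype(np.float32),cv2.DIST_HUBER,0,.01,.01).ravel(); m=np.median(q,axis=0)
        print(n,len(q),m.round(1),"phi by position",np.arctan2(m[1]+132,-m[0]).round(3),"by line",np.arctan(-w_[1]/w_[0]).round(3))
    k=(d>0)&(abs(L[...,0])<9)&(L[...,1]>-80)&(L[...,1]<-50)&(L[...,2]>4)&(L[...,2]<45); q=L[k]
    for y0 in range(-80,-50,5):
        z=q[(q[:,1]>=y0)&(q[:,1]<y0+5),2]
        if len(z): print("  finger y",y0,len(z),np.percentile(z,[10,50,90]).round(1))
if __name__=="__main__":
    for n in ("wrist","scene","top"): look(n)
E
python3 wr.py
```

```text
wrist 5083 [-120.3 -166.4   50.6] phi by position -0.278 by line -0.276
scene 88 [-130.8 -175.5   51. ] phi by position -0.321 by line -0.357
  finger y -65 3 [15.  15.2 15.3]
  finger y -60 11 [10.3 17.5 23.4]
  finger y -55 29 [10.2 18.5 28.2]
  finger y -80 20 [10.3 12.  14. ]
  finger y -75 21 [ 9.2 10.8 13. ]
  finger y -70 21 [ 8.2 11.2 12.7]
  finger y -65 19 [ 8.3 10.6 12.6]
  finger y -60 8 [ 8.8 10.1 12.1]
  finger y -55 29 [ 8.5 20.8 26.6]
```

```bash
python3 -c "
from arc import *
rows([-.22,-.18,-.14,-.1],12,(-.26,12)); print(tgt(-.1,12))
rows([-.06,-.02,.02,.06],12,(-.1,12))"
```

```text
-0.22 (np.float64(-0.004), np.float64(0.045), np.float64(0.005), np.float64(0.014))
-0.18 (np.float64(-0.01), np.float64(0.091), np.float64(0.01), np.float64(0.029))
-0.14 (np.float64(-0.017), np.float64(0.136), np.float64(0.014), np.float64(0.044))
-0.1 (np.float64(-0.026), np.float64(0.181), np.float64(0.016), np.float64(0.058))
(array([ 0.45703093, -0.05337626,  0.09165926]), np.float64(85.50881712546715))
-0.06 (np.float64(-0.002), np.float64(0.046), np.float64(0.002), np.float64(0.015))
-0.02 (np.float64(-0.006), np.float64(0.092), np.float64(0.003), np.float64(0.029))
0.02 (np.float64(-0.011), np.float64(0.137), np.float64(0.003), np.float64(0.044))
0.06 (np.float64(-0.018), np.float64(0.183), np.float64(0.002), np.float64(0.059))
```

>>> apply_moves:
  rows: [-0.004, 0.046, 0.005, 0.015, 26, -0.01, 0.091, 0.009, 0.029, 26, -0.01, 0.091, 0.009, 0.029, 26, -0.01, 0.091, 0.009, 0.029, 26, -0.01, 0.091, 0.009, 0.029, 26, -0.01, 0.091, 0.009, 0.029, 26, -0.01, 0.091, 0.009, 0.029, 26, -0.01, 0.091, 0.009, 0.029, 26]

```text
clock: 33.2
eef_pos: [0.4567, -0.0631, 0.0922]
tcp_rot: [0.0, -0.005, 1.0, 0.0]
wrist_force: [0.7, 0.3, -0.4]
grip_width: 0.0258
finger_force: 0.0
```

>>> apply_moves:
  rows: [-0.006, 0.045, 0.003, 0.015, 26, -0.014, 0.09, 0.007, 0.029, 26, -0.016, 0.137, 0.005, 0.044, 26, -0.022, 0.182, 0.009, 0.059, 26, -0.03, 0.227, 0.009, 0.073, 26, -0.043, 0.272, 0.008, 0.088, 26, -0.055, 0.316, 0.006, 0.102, 26, -0.069, 0.36, 0.004, 0.117, 26]

```text
clock: 34.0
eef_pos: [0.4626, -0.0296, 0.0912]
tcp_rot: [-0.0, 0.18, 0.984, -0.001]
wrist_force: [-0.5, -0.9, -0.9]
grip_width: 0.026
finger_force: 0.4
```

```bash
python3 wr.py
```

```text
wrist 5124 [-124.4 -117.1   50.6] phi by position 0.119 by line 0.092
  finger y -55 15 [ 6.  12.3 15.5]
scene 40 [-141.2 -122.1   49.8] phi by position 0.07 by line 0.23
  finger y -65 5 [11.1 12.9 13.7]
  finger y -60 6 [12.5 19.4 25.8]
  finger y -55 30 [10.1 17.9 26. ]
  finger y -80 22 [ 9.5 12.4 14.5]
  finger y -75 19 [ 8.7  9.9 12.3]
  finger y -70 21 [ 8.2 10.5 12.7]
  finger y -65 22 [ 9.3 11.4 12.9]
  finger y -60 9 [ 5.1 11.2 12.1]
  finger y -55 30 [ 8.  20.9 26.5]
```

```bash
python3 -c "
from arc import *
rows([.04,-.06,-.16,-.24,-.32,-.4,-.48,-.54],12,(.14,12))
print('b');rows([-.62,-.7,-.76,-.81],12,(-.54,12))
print('f');rows([-.73,-.65,-.57,-.49],12,(-.81,12))
print('f');rows([-.42,-.35,-.28,-.21],12,(-.49,12))"
```

```text
0.04 (np.float64(-0.01), np.float64(-0.114), np.float64(0.005), np.float64(-0.037))
-0.06 (np.float64(-0.029), np.float64(-0.228), np.float64(0.005), np.float64(-0.073))
-0.16 (np.float64(-0.058), np.float64(-0.339), np.float64(-0.002), np.float64(-0.11))
-0.24 (np.float64(-0.088), np.float64(-0.425), np.float64(-0.011), np.float64(-0.139))
-0.32 (np.float64(-0.124), np.float64(-0.509), np.float64(-0.024), np.float64(-0.168))
-0.4 (np.float64(-0.166), np.float64(-0.589), np.float64(-0.04), np.float64(-0.196))
-0.48 (np.float64(-0.213), np.float64(-0.666), np.float64(-0.059), np.float64(-0.224))
-0.54 (np.float64(-0.251), np.float64(-0.721), np.float64(-0.076), np.float64(-0.244))
b
-0.62 (np.float64(0.008), np.float64(-0.088), np.float64(-0.025), np.float64(-0.027))
-0.7 (np.float64(0.009), np.float64(-0.176), np.float64(-0.053), np.float64(-0.053))
-0.76 (np.float64(0.006), np.float64(-0.241), np.float64(-0.076), np.float64(-0.072))
-0.81 (np.float64(-0.0), np.float64(-0.294), np.float64(-0.097), np.float64(-0.088))
f
-0.73 (np.float64(-0.016), np.float64(0.085), np.float64(0.032), np.float64(0.025))
-0.65 (np.float64(-0.038), np.float64(0.169), np.float64(0.061), np.float64(0.051))
-0.57 (np.float64(-0.067), np.float64(0.252), np.float64(0.088), np.float64(0.078))
-0.49 (np.float64(-0.103), np.float64(0.334), np.float64(0.111), np.float64(0.105))
f
-0.42 (np.float64(-0.012), np.float64(0.078), np.float64(0.018), np.float64(0.024))
-0.35 (np.float64(-0.029), np.float64(0.155), np.float64(0.033), np.float64(0.049))
-0.28 (np.float64(-0.05), np.float64(0.231), np.float64(0.045), np.float64(0.074))
-0.21 (np.float64(-0.077), np.float64(0.307), np.float64(0.055), np.float64(0.099))
```

>>> apply_moves:
  rows: [-0.01, -0.114, 0.005, -0.037, 26, -0.029, -0.228, 0.005, -0.073, 26, -0.058, -0.339, -0.002, -0.11, 26, -0.088, -0.425, -0.011, -0.139, 26, -0.124, -0.509, -0.024, -0.168, 26, -0.166, -0.589, -0.04, -0.196, 26, -0.213, -0.666, -0.059, -0.224, 26, -0.251, -0.721, -0.076, -0.244, 26]

```text
clock: 34.95
eef_pos: [0.4616, -0.103, 0.0996]
tcp_rot: [0.0, -0.205, 0.979, 0.0]
wrist_force: [-0.7, 1.2, -0.6]
grip_width: 0.0263
finger_force: 0.6
```

>>> apply_moves:
  rows: [0.008, -0.088, -0.025, -0.027, 26, 0.009, -0.176, -0.053, -0.053, 26, 0.006, -0.241, -0.076, -0.072, 26, 0, -0.294, -0.097, -0.088, 26, 0, -0.294, -0.097, -0.088, 26, 0.004, -0.25, -0.08, -0.075, 26, 0.009, -0.176, -0.053, -0.053, 26, 0.009, -0.132, -0.039, -0.04, 26]

```text
clock: 35.75
eef_pos: [0.4662, -0.1156, 0.1034]
tcp_rot: [0.001, -0.264, 0.965, -0.0]
wrist_force: [1.5, -0.8, -0.7]
grip_width: 0.0258
finger_force: 0.4
```

>>> apply_moves:
  rows: [0, 0.022, 0.007, 0.007, 26, 0, 0.044, 0.014, 0.014, 26, -0.001, 0.066, 0.02, 0.02, 26, -0.002, 0.088, 0.026, 0.026, 26, -0.004, 0.11, 0.032, 0.033, 26, -0.006, 0.132, 0.038, 0.04, 26, -0.006, 0.132, 0.038, 0.04, 26, -0.006, 0.132, 0.038, 0.04, 26]

```text
clock: 36.55
eef_pos: [0.4593, -0.1039, 0.0994]
tcp_rot: [-0.0, -0.203, 0.979, 0.0]
wrist_force: [0.2, -0.3, 0.1]
grip_width: 0.0265
finger_force: 0.0
```

```bash
python3 -c "
from arc import *
s=readout.sense(); print(s['eef_pos'],s['wrist_force'],s['finger_force'],s['grip_width'],tgt(-.54,12))
rows([-.54],12); rows([-.5,-.46,-.42,-.38,-.34,-.3],12,(-.54,12))"
```

```text
[ 0.45934397 -0.10388483  0.09938551] [ 0.21895734 -0.28134185  0.14752803] 0.0 0.02649658995374502 (array([ 0.46127573, -0.10276215,  0.09955375]), np.float64(-246.40971456363582))
-0.54 (np.float64(-0.022), np.float64(0.003), np.float64(-0.002), np.float64(-0.001))
-0.5 (np.float64(-0.006), np.float64(0.044), np.float64(0.011), np.float64(0.014))
-0.46 (np.float64(-0.015), np.float64(0.088), np.float64(0.022), np.float64(0.027))
-0.42 (np.float64(-0.024), np.float64(0.132), np.float64(0.032), np.float64(0.041))
-0.38 (np.float64(-0.036), np.float64(0.176), np.float64(0.041), np.float64(0.055))
-0.34 (np.float64(-0.049), np.float64(0.219), np.float64(0.049), np.float64(0.069))
-0.3 (np.float64(-0.063), np.float64(0.262), np.float64(0.056), np.float64(0.084))
```

>>> apply_moves:
  rows: [-0.03, 0.047, 0.009, 0.013, 26, -0.039, 0.091, 0.02, 0.026, 26, -0.048, 0.135, 0.03, 0.04, 26, -0.06, 0.179, 0.039, 0.054, 26, -0.073, 0.222, 0.047, 0.068, 26, -0.087, 0.265, 0.054, 0.083, 26, -0.087, 0.265, 0.054, 0.083, 26, -0.087, 0.265, 0.054, 0.083, 26]

```text
clock: 37.35
eef_pos: [0.4584, -0.0812, 0.094]
tcp_rot: [0.002, -0.073, 0.997, -0.003]
wrist_force: [3.4, -11.5, -7.0]
grip_width: 0.0261
finger_force: 6.2
```

```bash
python3 -c "
from arc import *
s=readout.sense(); print(s['eef_pos'],s['wrist_force'],s['finger_force'],tgt(-.3,12)); rows([-.3,-.22,-.14,-.06,.02,.1,.18,.26,.34],12)"; python3 wr.py
```

```text
[ 0.45836807 -0.08118599  0.0939829 ] [  3.42523272 -11.50845296  -7.02191934] 6.230028674472123 (array([ 0.45657502, -0.07621981,  0.09394015]), np.float64(-261.44321073120875))
-0.3 (np.float64(0.011), np.float64(0.052), np.float64(0.0), np.float64(-0.001))
-0.22 (np.float64(0.0), np.float64(0.142), np.float64(0.011), np.float64(0.028))
-0.14 (np.float64(-0.016), np.float64(0.233), np.float64(0.019), np.float64(0.057))
-0.06 (np.float64(-0.039), np.float64(0.322), np.float64(0.023), np.float64(0.086))
0.02 (np.float64(-0.069), np.float64(0.409), np.float64(0.024), np.float64(0.116))
0.1 (np.float64(-0.104), np.float64(0.494), np.float64(0.02), np.float64(0.145))
0.18 (np.float64(-0.145), np.float64(0.576), np.float64(0.013), np.float64(0.174))
0.26 (np.float64(-0.191), np.float64(0.655), np.float64(0.003), np.float64(0.203))
0.34 (np.float64(-0.242), np.float64(0.73), np.float64(-0.011), np.float64(0.232))
wrist 5239 [-116.9 -177.3   50.6] phi by position -0.369 by line -0.367
scene 96 [-126.2 -185.4   50.8] phi by position -0.401 by line -0.364
  finger y -65 3 [14.2 15.  15. ]
  finger y -60 6 [10.2 16.5 21.1]
  finger y -55 30 [ 9.5 18.  26.6]
  finger y -80 21 [ 8.8 12.5 14.1]
  finger y -75 18 [ 7.6 10.  12.5]
  finger y -70 21 [ 9.5 11.3 13.3]
  finger y -65 21 [ 8.6 10.3 11.8]
  finger y -60 7 [ 8.9  9.3 11.8]
  finger y -55 29 [10.8 22.  26.7]
```

The wrench comes up against a firm stop at phi ≈ -0.37 both times, with about 11 N. It approaches that point freely, so the nut is at its stop. I'll back off, open and rise clear.

>>> apply_moves:
  rows: [0, -0.06, 0, 0, 30, 0, -0.06, 0, 0, 40, 0, -0.05, 0, 0, 44, 0, -0.05, -0.3, 0, 44, 0, -0.05, -0.7, 0, 44, 0, -0.05, -1, 0, 44, 0, -0.05, -1, 0, 44, 0, -0.05, -1, 0, 44]

```text
clock: 38.3
eef_pos: [0.4574, -0.0804, 0.1941]
tcp_rot: [-0.0, -0.074, 0.997, 0.0]
wrist_force: [0.2, 0.1, 0.4]
grip_width: 0.0443
finger_force: 0.0
```

>>> apply_moves:
  rows: [0, 0, -0.3, 0, 44, 0, 0, -0.6, 0, 44, 0, -0.3, -0.6, 0, 44, 0, -0.7, -0.6, 0, 44, 0, -0.8, -0.6, 0, 44, 0, -0.8, -0.6, 0, 44, 0, -0.8, -0.6, 0, 44, 0, -0.8, -0.6, 0, 44]

```text
clock: 39.1
eef_pos: [0.4694, -0.1584, 0.2533]
tcp_rot: [-0.001, -0.075, 0.997, 0.001]
wrist_force: [-0.2, -0.7, 0.2]
grip_width: 0.0436
finger_force: 0.0
```

```bash
python3 wr.py; python3 - <<'E'
from chk import *
p,d=snapshot("top"); cv2.imwrite("pics/top3.png",p); P=cloud("top",d); L=(P-O)@B.T*1000
b,g,r=[p[...,i].astype(int) for i in range(3)]
G=(g>r+40)&(g>b+30)&(d>0)&(abs(L[...,0])<60)&(abs(L[...,1])<90); q=L[G]
print(len(q),q.mean(0),np.percentile(q[:,2],[10,50,90]))
for c in ((60,-45),(60,45)):
    k=(abs(L[...,1])<60)&(abs(L[...,0]-c[1])<8)&(d>0); print("deck z",np.median(L[k][:,2]))
for t in ["wavy_edge","blade_cassette","clamp_finger"]:
    for x in finder.tip_of(t,"top")[:1]: print(t,round(x["score"],2),(B@(w("top",x["position"])-O)*1000).round(1))
for t in ["red_sauce_bottle","blue_marker","empty_ramekin","red_squeeze_bottle"]:
    for x in finder.tip_of(t,"top")[:1]: print(t,round(x["score"],2),w("top",x["position"]).round(3))
print(readout.sense()["eef_pos"],readout.sense()["clock"])
E
```

```text
wrist 1733 [-100.4 -191.2   50.6] phi by position -0.533 by line -0.5
scene 182 [-102.7 -194.3   50.8] phi by position -0.545 by line -0.504
top 120 [ -97.4 -187.6   52.2] phi by position -0.519 by line -0.303
  finger y -80 20 [10.3 11.3 13.5]
  finger y -75 20 [ 8.7 11.  12.4]
  finger y -70 21 [ 8.7 11.4 13.7]
  finger y -65 21 [ 8.  10.3 12.7]
  finger y -60 7 [ 8.5  9.9 11.4]
  finger y -55 29 [ 8.2 20.3 27.4]
505 [4.00719339 4.92237342 1.74794374] [-1.43629597  1.12527103  3.81099255]
deck z 1.0139196789752887
deck z 0.8764815918980476
wavy_edge 0.97 [15.1 -0.3  1.6]
blade_cassette 0.69 [  3.1   2.6 -13. ]
clamp_finger 0.71 [  1.4 -80.5   8. ]
red_sauce_bottle 0.57 [ 0.657  0.178 -0.   ]
blue_marker 0.81 [0.383 0.156 0.002]
empty_ramekin 0.83 [ 0.385 -0.005  0.004]
red_squeeze_bottle 0.9 [ 0.58  -0.229 -0.001]
[ 0.46972017 -0.16032873  0.25415225] 39.65
```

```bash
python3 -c "
from workcell import hand_in
print(hand_in())"
```

```text
the job is handed in; nothing more can be done
None
```

The job is handed in: by camera measurement the cassette is flush with its wavy edge uphill, the nut is at its stop and the clamp finger lies flat; the four nearby things I re-checked hadn't moved, and it took about 40 s of the 69 s.

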